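# Pack the sanding drums and put them away in the drawer

### The job

On the bench, stand all the sanding drums upright, shanks up, side by side on the floor of the round caddy, in a ring round its post. Then lift the loaded caddy by its post, keep it level and stand it on the floor of the open drawer, and slide the drawer fully shut. Leave the other things on the bench where they are.

Things in the scene. Friction and masses are not known exactly. Their poses are not given: they have to be found in the camera images.
- drum0_mid (a point): one of 4 to 6 identical sanding drums (None: absent today): brown cylinder, 30 mm diameter, 30 mm tall, standing on its flat end, with a bare steel shank, 8 mm diameter, 35 mm long, rising from the middle of its top; 65 mm tall in all, about 70 g. Point: on its axis, half-way up, 32.5 mm above the flat end (2.5 mm above the shank's foot); z towards the shank tip. Best held by the shank
- drum1_mid (a point): one of 4 to 6 identical sanding drums (None: absent today): brown cylinder, 30 mm diameter, 30 mm tall, standing on its flat end, with a bare steel shank, 8 mm diameter, 35 mm long, rising from the middle of its top; 65 mm tall in all, about 70 g. Point: on its axis, half-way up, 32.5 mm above the flat end (2.5 mm above the shank's foot); z towards the shank tip. Best held by the shank
- drum2_mid (a point): one of 4 to 6 identical sanding drums (None: absent today): brown cylinder, 30 mm diameter, 30 mm tall, standing on its flat end, with a bare steel shank, 8 mm diameter, 35 mm long, rising from the middle of its top; 65 mm tall in all, about 70 g. Point: on its axis, half-way up, 32.5 mm above the flat end (2.5 mm above the shank's foot); z towards the shank tip. Best held by the shank
- drum3_mid (a point): one of 4 to 6 identical sanding drums (None: absent today): brown cylinder, 30 mm diameter, 30 mm tall, standing on its flat end, with a bare steel shank, 8 mm diameter, 35 mm long, rising from the middle of its top; 65 mm tall in all, about 70 g. Point: on its axis, half-way up, 32.5 mm above the flat end (2.5 mm above the shank's foot); z towards the shank tip. Best held by the shank
- drum4_mid (a point): one of 4 to 6 identical sanding drums (None: absent today): brown cylinder, 30 mm diameter, 30 mm tall, standing on its flat end, with a bare steel shank, 8 mm diameter, 35 mm long, rising from the middle of its top; 65 mm tall in all, about 70 g. Point: on its axis, half-way up, 32.5 mm above the flat end (2.5 mm above the shank's foot); z towards the shank tip. Best held by the shank
- drum5_mid (a point): one of 4 to 6 identical sanding drums (None: absent today): brown cylinder, 30 mm diameter, 30 mm tall, standing on its flat end, with a bare steel shank, 8 mm diameter, 35 mm long, rising from the middle of its top; 65 mm tall in all, about 70 g. Point: on its axis, half-way up, 32.5 mm above the flat end (2.5 mm above the shank's foot); z towards the shank tip. Best held by the shank
- caddy_mid (a point): loose round open steel caddy, about 0.4 kg. Outer diameter 112 mm, inner 104, wall 25 mm high, floor 4 mm thick. In the middle a round hub, 32 mm diameter, up to 22 mm above the underside; drums stand in one ring round it, axes 31 to 37 mm from the centre; six fit only if spread evenly (60 degrees apart). Point: on the axis, 55 mm above the underside; z up, x and y square to the post's faces
- caddy_top (a point): middle of the top of the caddy's square carrying post: 14 x 14 mm, straight up from the hub, its top 110 mm above the caddy's underside. To be held near its top, above the shanks of the drums (their tips are 69 mm above the underside)
- drawer_floor (a point): point on the inner floor of the sliding drawer of a low grey steel cabinet fixed to the bench; moves with the drawer. x points into the cabinet, -x the way it opens, z up. It lies on the middle line: the inside spans x -39 to 159 mm, y -79 to 79 mm; floor 20 mm above the bench, side walls 54 mm above the floor. Front panel 206 mm wide, outer face at x = -57 mm, top 129 mm above the floor
- cabinet_edge (a point): middle of the top front edge of the fixed cabinet (210 mm wide, 155 mm high): where its roof begins, 155 mm above the bench; x points to the back of the cabinet, so the drawer opens to -x; y along the edge. The roof hangs 125 mm above the drawer's floor; only the part of the drawer in front of this edge is open to above. With the drawer open by q, the edge is at x = q - 45 mm of drawer_floor
- drawer_handle (a point): middle of the drawer's bar handle: a level steel bar, 100 mm long, along the drawer's y, 35 mm out from the front panel and 119 mm above the bench; axes as those of the drawer floor
- drawer (a joint): how far the drawer is open (m): 0 fully shut, 0.19 the end of its travel; it slides with light friction (a few newtons) and stays where it is left
- spray: spray can, 60 mm diameter, 180 mm tall, standing; a bystander to leave alone; origin at its underside
- mug: white mug, 80 mm across, 90 mm tall; a bystander; origin at its underside
- jar: amber glass jar, 60 mm diameter, 80 mm tall; a bystander; origin at its underside
- tape: roll of tape, 90 mm diameter, 30 mm high, lying flat; a bystander; origin at its underside
- spanner: spanner, 130 mm long, lying flat near the drums, about 10 mm high; a bystander; origin at its underside

How it is judged (in metres and radians):
On the way, in this order (a step that is already met when the one before it is completed fails the run):
1. all the drums stand upright on the caddy's floor, and the caddy stands on the bench (horizontal distance between each of drum0_mid, drum1_mid, drum2_mid, drum3_mid, drum4_mid, drum5_mid and caddy_mid below 0.042 m and z of drum0_mid in the frame of caddy_mid between -0.025 and -0.012 m and angle between each of drum0_mid, drum1_mid, drum2_mid, drum3_mid, drum4_mid, drum5_mid's own z axis and vertical below 0.15 rad and z of drum1_mid in the frame of caddy_mid between -0.025 and -0.012 m and z of drum2_mid in the frame of caddy_mid between -0.025 and -0.012 m and z of drum3_mid in the frame of caddy_mid between -0.025 and -0.012 m and z of drum4_mid in the frame of caddy_mid between -0.025 and -0.012 m and z of drum5_mid in the frame of caddy_mid between -0.025 and -0.012 m and height (world z) of caddy_mid below 0.062 m and angle between caddy_mid's own z axis and vertical below 0.1 rad), for 0.2 s.
2. the loaded caddy stands upright on the floor of the open drawer (horizontal distance between each of drum0_mid, drum1_mid, drum2_mid, drum3_mid, drum4_mid, drum5_mid and caddy_mid below 0.042 m and z of drum0_mid in the frame of caddy_mid between -0.025 and -0.012 m and angle between each of drum0_mid, drum1_mid, drum2_mid, drum3_mid, drum4_mid, drum5_mid's own z axis and vertical below 0.15 rad and z of drum1_mid in the frame of caddy_mid between -0.025 and -0.012 m and z of drum2_mid in the frame of caddy_mid between -0.025 and -0.012 m and z of drum3_mid in the frame of caddy_mid between -0.025 and -0.012 m and z of drum4_mid in the frame of caddy_mid between -0.025 and -0.012 m and z of drum5_mid in the frame of caddy_mid between -0.025 and -0.012 m and x of caddy_mid in the frame of drawer_floor between 0.01 and 0.11 m and y of caddy_mid in the frame of drawer_floor between -0.035 and 0.035 m and z of caddy_mid in the frame of drawer_floor between 0.048 and 0.062 m and angle between caddy_mid's own z axis and vertical below 0.12 rad and value of joint drawer above 0.1 m), for 0.2 s.
3. the drawer is shut (value of joint drawer below 0.006 m), for 0.2 s.
At the end, for the whole second after the job is handed in: The drawer is shut to within 6 mm and at rest; the caddy stands upright (within 0.12 rad) on the drawer's floor; every drum stands in it upright (within 0.15 rad), shank up, its flat end on the caddy's floor (within about 6 mm) and its axis within 42 mm of the post's (horizontal distance between each of drum0_mid, drum1_mid, drum2_mid, drum3_mid, drum4_mid, drum5_mid and caddy_mid below 0.042 m and z of drum0_mid in the frame of caddy_mid between -0.025 and -0.012 m and angle between each of drum0_mid, drum1_mid, drum2_mid, drum3_mid, drum4_mid, drum5_mid's own z axis and vertical below 0.15 rad and z of drum1_mid in the frame of caddy_mid between -0.025 and -0.012 m and z of drum2_mid in the frame of caddy_mid between -0.025 and -0.012 m and z of drum3_mid in the frame of caddy_mid between -0.025 and -0.012 m and z of drum4_mid in the frame of caddy_mid between -0.025 and -0.012 m and z of drum5_mid in the frame of caddy_mid between -0.025 and -0.012 m and x of caddy_mid in the frame of drawer_floor between 0.01 and 0.11 m and y of caddy_mid in the frame of drawer_floor between -0.035 and 0.035 m and z of caddy_mid in the frame of drawer_floor between 0.048 and 0.062 m and angle between caddy_mid's own z axis and vertical below 0.12 rad and value of joint drawer below 0.006 m and velocity of joint drawer between -0.01 and 0.01 m/s); the robot touches nothing.
It fails at once if the caddy is tipped by more than 0.6 rad (angle between caddy_mid's own z axis and vertical above 0.6 rad).
It fails at once if another thing on the bench is shifted by more than 8 cm (distance of any of spray, mug, jar, tape, spanner from where it was at the start of the episode above 0.08 m).
Of drum0, drum1, drum2, drum3, drum4, drum5 only 4 to 6 are there at a start; the rules pass over those that are not, and their reading is None.
At some moment in a run one of drum0, drum1, drum2, drum3, drum4, drum5, caddy may be knocked a few centimetres aside while the robot is not near it.
It also fails if it takes over 210 s, if anything falls off the work surface, if the arm or the gripper's body presses on something with over 40 N, if the wrist force passes 120 N, or if a joint passes its speed limit or range.

### The arm

A 6-joint arm with a two-finger parallel gripper is mounted at the origin on the work surface. World frame = base frame: x ahead of the robot, y to its left, z up, the work surface at z = 0. Lengths are in m, angles in degrees, forces in N, time in s.
With the tool pointing down it reaches from about 0.25 to 0.725 m from the base axis. Payload 9.7 kg.
Tool frame: the origin (TCP) lies at the very end of the fingers, on their centre line; the grasp point (between the pads) lies 19 mm behind it; z points along the fingers, y is the line along which they close (so a half turn about z gives the same grasp; the last joint's range is limited). The gripper opens to 85 mm and grips with 20 to 120 N. Pads are 22 mm wide; open, the fingers measure 114 mm over their backs; the gripper's body (76 mm by 85 mm) begins 54 mm behind the grasp point. The pads swing forward as they close: fully open they stand 13 mm farther back than shut.
Start: joints at [-66.75, 4.979, 10.078, 95.1, 0, 90], TCP at [0.217, -0.505, 0.231] pointing down, gripper open.
Joint ranges: [-179.16, 179.16], [-48.56, 103.87], [-65.8, 70.77], [-126.05, 130.52], [-82.76, 87.17], [-180, 180]. Speed limits (degrees/s): [127.2, 127.2, 147.25, 180, 180, 180].

### API

Orientations are given as [roll, pitch, yaw] about the fixed x, y, z axes, in that order (R = Rz(yaw) Ry(pitch) Rx(roll)).
In Python, from workcell import bot gives the robot as it stands.
- The arm moves only by the tool arm_command, never from a script. Its argument "series" is a list of rows, each a list of 4 numbers: the shift along the tool's x, y, z in m, then the turn about the tool's z in rad. A call has exactly 5 rows; each row is the pose to reach, as a shift and turn from the pose commanded when the call began, along the tool's axes at that moment; what a row does not reach only later rows make up. A row lasts 1/10 s, in which the tool goes at most 50 mm and 8.59 degrees, less where a joint would pass 70% of its speed; a pose out of reach is approached as far as the arm can. A call with a gripper value outside its range is refused whole. "hand" is the finger opening in m, from 0 to 0.0854, set as the call begins (left out, the last holds). The fingers move at their own pace and stop on an object; "grip_force" is the grip in N (left out, the last holds). Time passes only in rows, so rows that repeat a pose let the fingers close, or fill a call up. It gives the time, the measured TCP pose, the force, the opening and the grip force at its end, in the units of the state.
- bot.get_obs(): the state, without advancing time (a new reading comes with each control period).
- bot.camera(name): name is "scene" or "top" or "wrist"; returns a dict with "color" (400x640x3 uint8, blue, green, red), "camera_matrix" (3x3 intrinsics, pixels), "xyz" and "orientation" of the camera in the world; the wrist camera has in their place "T_tool_cam" (4x4, takes a point from camera to tool coordinates, whose origin is the TCP and whose axes are the flange's). Camera axes: x right, y up, looking along -z (the intrinsics and any distortion apply to the point x, -y, -z); pixel columns grow to the right and rows downward; lengths in m; the calibration is good to about 2 mm. A picture is of the moment at which its call begins: read the wrist's pose just before it. There is no depth.
- bot.job_done(): hands the job in; it is judged then, once.
Trained networks look in the newest picture that a camera, given by its name, has taken for a name from the list of things; names that differ only in an ending like _2 or _b are one class to them, and where a whole thing is asked for, a point or a joint stands for the part that bears it (a point fixed in the world has none). Each returns a list of dicts, best first, with "confidence" (0 to 1); they miss things now and then, are a little off and sometimes report something else, mostly with a low value. They report only what shows in the picture. A call takes as long as a camera call.
- bot.find_in(camera, target): "location" ([column, row] in pixels, amid what is visible of it).
- bot.mark_of(camera, target): "location" ([column, row] in pixels: a listed point, or the origin of a listed thing).
The state is a dict: "time": time; "q": joint angles; "qd": joint speeds; "joint_efforts": joint torques, N m; "ee_pos": TCP position; "tcp_rot": TCP orientation; "wrist_force": force on the tool from outside, world axes, zero at the start; "torque": the same for the moment, N m; "opening": finger opening in m; "grasp_force": force on a finger pad.
Only numpy, scipy, OpenCV 4.12 (cv2) and the standard library are available. Lean on these libraries where they do the work, as an engineer would, in place of code of your own. Each camera call takes 0.05 s, during which the arm holds its last target. There are 200 camera calls.

## Working session

There is one attempt and no reset: what is moved stays moved. The work goes in short steps, Python scripts to look and compute and a tool call to move; the robot and the scene stay as the last step left them, time stands still between calls to the robot, and variables do not carry over. Pictures are saved under pics/ and viewed, at most 14 in all, crops included, and the job is handed in when it is done.

Besides the shell and the picture viewer there is one more tool, called after "Request:" as name(argument=value, ...) on one line, values as JSON. arm_command: Moves the arm, as the interface text tells. Its arguments: {"type":"object","properties":{"series":{"type":"array"},"hand":{"type":"number"},"grip_force":{"type":"number"}},"required":["series"]}

```bash
ls; mkdir -p pics
cat > h.py <<'E'
import numpy as np, cv2
from scipy.spatial.transform import Rotation as R
from workcell import bot
def cam(name):
    o=bot.get_obs(); c=bot.camera(name)
    K=np.array(c['camera_matrix'])
    if name=='wrist':
        T=np.eye(4);T[:3,:3]=rot(o['tcp_rot']);T[:3,3]=o['ee_pos'];T=T@np.array(c['T_tool_cam'])
    else:
        T=np.eye(4);T[:3,:3]=rot(c['orientation']);T[:3,3]=c['xyz']
    return c,K,T
def rot(a):
    a=np.array(a)
    if a.shape==(3,3): return a
    return R.from_euler('xyz',a,degrees=True).as_matrix() if a.size==3 else R.from_quat(a).as_matrix()
def ray(K,T,px):
    d=np.linalg.inv(K)@np.array([px[0],px[1],1.]); d=np.array([d[0],-d[1],-d[2]])
    return T[:3,3],T[:3,:3]@d
def at_z(K,T,px,z):
    o,d=ray(K,T,px); return o+d*(z-o[2])/d[2]
def proj(K,T,p):
    q=T[:3,:3].T@(np.array(p)-T[:3,3]); u=K@np.array([q[0],-q[1],-q[2]]); return u[:2]/u[2]
E
python3 - <<'E'
from h import *
print(bot.get_obs())
for n in ['scene','top']:
    c,K,T=cam(n); cv2.imwrite(f'pics/{n}0.png',c['color'])
    print(n,K.tolist(),c['xyz'],c['orientation'],[k for k in c])
    for t,z in [('drum0_mid',.0325),('caddy_mid',.055),('caddy_top',.11),('drawer_floor',.02),('cabinet_edge',.155),('drawer_handle',.119),('spray',0),('mug',0),('jar',0),('tape',0),('spanner',0)]:
        for r in bot.mark_of(n,t):
            if r['confidence']>.25: print(t,np.round(r['location'],1),round(r['confidence'],2),at_z(K,T,r['location'],z).round(4)[:2])
E
```

```text
pics
{'time': 0.0, 'q': array([-6.67479064e+01,  5.01051857e+00,  1.00342964e+01,  9.50986404e+01,
        8.40492574e-04,  9.00004113e+01]), 'qd': array([ 0.08086738,  0.01394866, -0.11282107, -0.02260036,  0.00185229,
       -0.10290344]), 'joint_efforts': array([-5.83019810e-04, -5.20383596e+01,  4.64808977e+01,  1.58467039e-02,
       -1.03015370e-04,  4.41797340e-06]), 'ee_pos': array([ 0.21704291, -0.50511958,  0.23058723]), 'tcp_rot': array([-1.79925137e+02, -8.39954409e-04,  2.32516812e+01]), 'wrist_force': array([-0.33338142,  0.78202868,  0.45808708]), 'torque': array([-0.02148142,  0.0459359 , -0.00645854]), 'grasp_force': 0.0, 'opening': 0.08549571549489551}
scene [[365.32475515851013, 0.0, 323.25405712834856], [0.0, 365.32475515851013, 197.65179653279978], [0.0, 0.0, 1.0]] [1.05392954 0.57890516 0.70616003] [ 49.88400472  -0.42664035 134.3256046 ] ['color', 'camera_matrix', 'xyz', 'orientation']
drum0_mid [322.6 241.7] 0.48 [0.602  0.1422]
caddy_mid [320.5 192. ] 0.93 [0.4854 0.0196]
caddy_top [320.7 175.5] 0.85 [0.4824 0.0172]
drawer_floor [242.7 165.2] 0.71 [ 0.5352 -0
[... 636 characters left out ...]
tion']
drum0_mid [451.1 151.2] 0.61 [ 0.6918 -0.354 ]
drum0_mid [303.9 183.3] 0.47 [0.5959 0.1337]
caddy_mid [337.4 216.2] 0.78 [0.4824 0.0305]
caddy_top [343.5 217.7] 0.83 [0.4697 0.0157]
caddy_top [303.9 183.1] 0.67 [0.5789 0.132 ]
drawer_floor [440.  197.1] 0.86 [ 0.5412 -0.3089]
drawer_handle [453.6 225.1] 0.9 [ 0.4374 -0.3108]
spray [256.3 157.6] 0.82 [0.6954 0.2918]
spray [202.2 229.2] 0.52 [0.4593 0.4671]
spray [336.4 214.9] 0.33 [0.4945 0.0302]
spray [262.6 234.1] 0.29 [0.438  0.2718]
mug [331.2 156.1] 0.65 [0.6945 0.0406]
jar [366.3 148.8] 0.74 [ 0.7171 -0.0788]
tape [199.1 229.8] 0.78 [0.4576 0.4771]
tape [304.3 180.7] 0.27 [0.612  0.1328]
spanner [265.8 265.1] 0.79 [0.3383 0.262 ]
```

Run:
```python
import cv2
a=cv2.imread('pics/top0.png');b=cv2.imread('pics/scene0.png')
cv2.imwrite('pics/t0c.png',cv2.resize(a[110:310,170:500],None,fx=2.4,fy=2.4,interpolation=cv2.INTER_CUBIC))
cv2.imwrite('pics/s0c.png',cv2.resize(b[90:350,150:530],None,fx=2.1,fy=2.1,interpolation=cv2.INTER_CUBIC))
```

```text
(no output)
```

View pics/t0c.png

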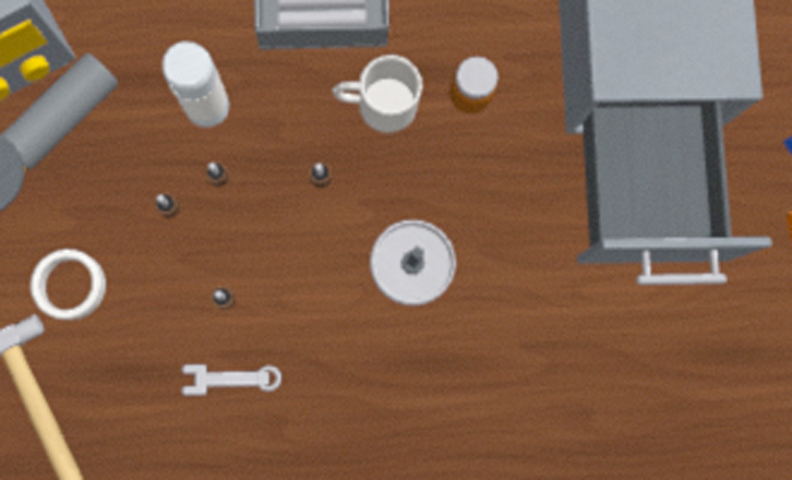

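View pics/s0c.png

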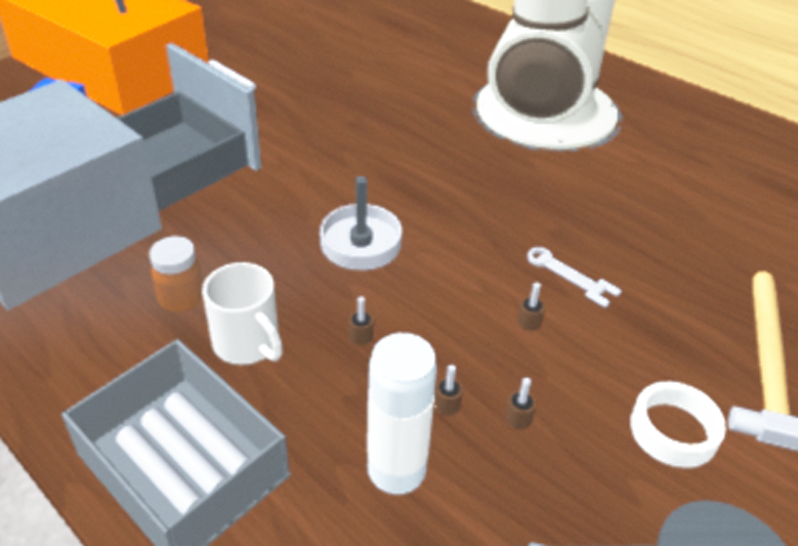

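Run:
```python
from h import *
c,K,T=cam('top')
print(np.round(c['xyz'],3))
for u,v in [(320,168),(215,166),(162,199),(219,294)]:
    print(at_z(K,T,(170+u/2.4,110+v/2.4),.065).round(3))
print('base');
for u,v in [(320,178),(218,177),(170,208),(224,299)]:
    print(at_z(K,T,(170+u/2.4,110+v/2.4),.03).round(3))
c2,K2,T2=cam('scene')
for u,v in [(361,298),(450,368),(526,381),(536,286)]:
    print(at_z(K2,T2,(150+u/2.1,90+v/2.1),.065).round(3))
print('handle ends',[at_z(K,T,(170+u/2.4,110+v/2.4),.119).round(3) for u,v in [(640,280),(725,279)]])
print('roof edge',[at_z(K,T,(170+u/2.4,110+v/2.4),.155).round(3) for u,v in [(570,132),(760,97)]])
print('panel',[at_z(K,T,(170+u/2.4,110+v/2.4),.149).round(3) for u,v in [(604,244),(770,241)]])
c,K,T=cam('wrist'); print(np.round(c['T_tool_cam'],4).tolist(),K)
```

```text
[0.307 0.107 1.304]
[0.599 0.135 0.065]
[0.605 0.272 0.065]
[0.563 0.341 0.065]
[0.437 0.268 0.065]
base
[0.594 0.136 0.03 ]
[0.598 0.273 0.03 ]
[0.558 0.337 0.03 ]
[0.433 0.266 0.03 ]
[0.602 0.139 0.065]
[0.609 0.28  0.065]
[0.567 0.347 0.065]
[0.441 0.273 0.065]
handle ends [array([ 0.434, -0.26 ,  0.119]), array([ 0.432, -0.366,  0.119])]
roof edge [array([ 0.616, -0.176,  0.155]), array([ 0.655, -0.416,  0.155])]
panel [array([ 0.476, -0.21 ,  0.149]), array([ 0.474, -0.413,  0.149])]
[[0.0008, 0.9518, 0.3069, 0.0793], [1.0, -0.0008, -0.0, -0.0013], [0.0002, 0.3069, -0.9518, -0.1427], [0.0, 0.0, 0.0, 1.0]] [[314.86356328   0.         311.9618984 ]
 [  0.         314.86356328 199.62061122]
 [  0.           0.           1.        ]]
```

Request:
arm_command(series=[[0,0,-0.03,0.08],[0,0,-0.06,0.16],[0,0,-0.09,0.24],[0,0,-0.12,0.32],[0,0,-0.12,0.406]])

```text
time: 1.85
ee_pos: [0.2173, -0.5057, 0.3554]
tcp_rot: [179.7, -0.1, -0.2]
wrist_force: [0.5, -0.3, -0.0]
opening: 0.0858
grasp_force: 0.0
```

Request:
arm_command(series=[[0.016,-0.046,0,0],[0.032,-0.092,0,0],[0.048,-0.138,0,0],[0.064,-0.184,0,0],[0.08,-0.23,0,0]])

```text
time: 2.35
ee_pos: [0.2972, -0.2736, 0.3513]
tcp_rot: [180.0, -0.0, -0.1]
wrist_force: [1.6, -0.7, 0.5]
opening: 0.0851
grasp_force: 0.0
```

Request:
arm_command(series=[[0.016,-0.046,0,0],[0.032,-0.092,0,0],[0.048,-0.138,0,0],[0.064,-0.184,0,0],[0.08,-0.23,0,0]])

```text
time: 2.85
ee_pos: [0.3773, -0.0434, 0.3516]
tcp_rot: [180.0, -0.1, -0.0]
wrist_force: [1.2, -1.1, 0.7]
opening: 0.0855
grasp_force: 0.0
```

Request:
arm_command(series=[[0.018,-0.046,0.015,0],[0.036,-0.092,0.03,0],[0.054,-0.138,0.045,0],[0.072,-0.184,0.06,0],[0.09,-0.23,0.07,0]])

```text
time: 3.35
ee_pos: [0.4509, 0.0348, 0.2956]
tcp_rot: [-178.1, 0.1, 3.2]
wrist_force: [0.3, 0.3, 0.1]
opening: 0.0857
grasp_force: 0.0
```

```bash
cat >> h.py <<'E'
def marks(n,K,T,t,z,thr=.25):
    for r in bot.mark_of(n,t):
        if r['confidence']>thr: print(t,np.round(r['location'],1),round(r['confidence'],2),at_z(K,T,r['location'],z).round(4)[:2])
E
python3 - <<'E'
from h import *
o=bot.get_obs();print(o['ee_pos'],o['tcp_rot'],o['q'])
c,K,T=cam('wrist');cv2.imwrite('pics/w1.png',c['color'])
marks('wrist',K,T,'drum0_mid',.0325);marks('wrist',K,T,'caddy_mid',.055);marks('wrist',K,T,'caddy_top',.11)
E
```

```text
[0.45088394 0.034756   0.29557004] [-1.78054734e+02  8.13670280e-02  3.22957168e+00] [  3.18211401  -6.2954048    6.15927657 102.53766024   1.94519782
 179.95251502]
drum0_mid [240.   23.8] 0.66 [0.6054 0.1373]
caddy_mid [336.2 142.7] 0.78 [0.4792 0.0167]
caddy_top [336.5 149.5] 0.61 [0.4795 0.0186]
```

View pics/w1.png

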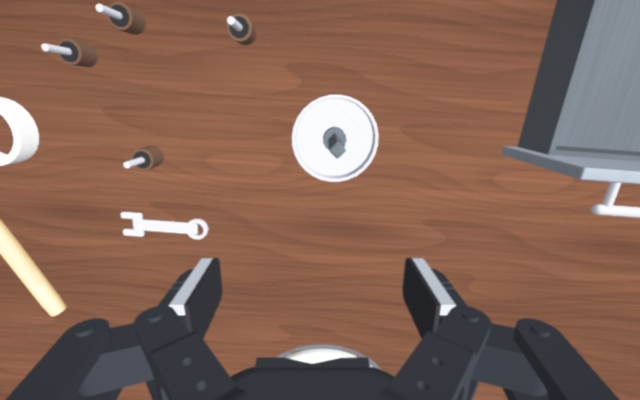

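Request:
arm_command(series=[[0,0,0,-0.15],[0,0,0,-0.3],[0,0,0,-0.45],[0,0,0,-0.6],[0,0,0,-0.74]])

```text
time: 4.05
ee_pos: [0.4499, 0.0346, 0.2972]
tcp_rot: [-178.6, -1.3, 46.0]
wrist_force: [0.1, 0.1, -0.8]
opening: 0.0853
grasp_force: 0.0
```

Request:
arm_command(series=[[0,0,0,-0.15],[0,0,0,-0.3],[0,0,0,-0.45],[0,0,0,-0.6],[0,0,0,-0.74]])

```text
time: 4.55
ee_pos: [0.4499, 0.0346, 0.2972]
tcp_rot: [-179.9, -1.9, 88.4]
wrist_force: [0.6, 0.1, 0.1]
opening: 0.0852
grasp_force: 0.0
```

Run:
```python
from h import *
o=bot.get_obs();print(o['ee_pos'],o['tcp_rot'],o['q'])
```

```text
[0.44985175 0.03459801 0.2972168 ] [-179.85995936   -1.94441723   88.36808811] [  3.16675583  -6.47438613   6.18629182 102.63758633   1.94931505
  94.79668409]
```

Request:
arm_command(series=[[-0.025,0.01,0.01,0.0],[-0.05,0.02,0.02,0],[-0.075,0.03,0.03,0],[-0.095,0.03,0.05,0],[-0.095,0.03,0.05,0]])

```text
time: 5.05
ee_pos: [0.4758, -0.0611, 0.2413]
tcp_rot: [-179.6, -1.9, 87.9]
wrist_force: [0.2, 0.1, -0.5]
opening: 0.0851
grasp_force: 0.0
```

```bash
cat >> h.py <<'E'
def go(p):
    o=bot.get_obs(); d=rot(o['tcp_rot']).T@(np.array(p)-o['ee_pos']); print('at',o['ee_pos'].round(4),o['tcp_rot'].round(1),'t',round(o['time'],1),'shift',d.round(4)); return d
E
python3 - <<'E'
from h import *
go((.6,.1,.2))
c,K,T=cam('wrist')
marks('wrist',K,T,'drum0_mid',.0325);marks('wrist',K,T,'caddy_mid',.055);marks('wrist',K,T,'caddy_top',.11)
I=c['color']
u,v=proj(K,T,(.479,.018,.08)).astype(int);print(u,v)
cv2.imwrite('pics/w2.png',cv2.resize(I[max(0,v-70):v+70,max(0,u-90):u+90],None,fx=4.4,fy=4.2,interpolation=cv2.INTER_CUBIC))
E
```

```text
at [ 0.4758 -0.0611  0.2413] [-179.6   -1.9   87.9] t 5.0 shift [0.1641 0.1184 0.046 ]
caddy_top [309.4 102.5] 0.71 [0.4758 0.02  ]
313 105
```

View pics/w2.png

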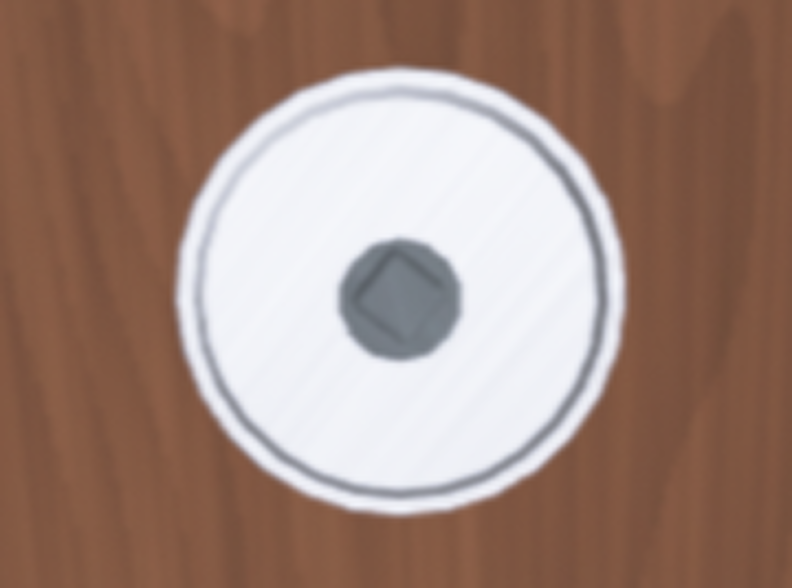

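Request:
arm_command(series=[[0.04,0.024,0.013,0],[0.08,0.048,0.026,0],[0.12,0.072,0.04,0],[0.16,0.096,0.054,0],[0.2,0.119,0.068,0]])

```text
time: 5.75
ee_pos: [0.6031, 0.1422, 0.1821]
tcp_rot: [-179.9, -2.0, 88.2]
wrist_force: [0.6, -0.8, 0.2]
opening: 0.085
grasp_force: 0.0
```

```bash
cat >> h.py <<'E'
def look(name='w',thr=.3):
    c,K,T=cam('wrist');cv2.imwrite(f'pics/{name}.png',c['color'])
    marks('wrist',K,T,'drum0_mid',.0325,thr)
    return c,K,T
E
python3 - <<'E'
from h import *
T0=np.eye(4);T0[:3,:3]=rot([-179.6,-1.94,87.9]);T0[:3,3]=(.4758,-.0611,.2413)
c,K,T=look('w3'); T0=T0@np.array(c['T_tool_cam'])
print('caddy rim',at_z(K,T0,(314.1,104.3),.025),'post',at_z(K,T0,(313.9,105.2),.11),at_z(K,T0,(314,105.2),.022))
go((.602,.137,.038))
E
```

```text
drum0_mid [312.2 191.8] 0.95 [0.603  0.1413]
caddy rim [0.47955679 0.01988989 0.025     ] post [0.47939004 0.01778129 0.11      ] [0.47941279 0.01898802 0.022     ]
at [0.603  0.1445 0.1785] [-179.6   -2.    88.4] t 5.8 shift [-1.230e-02  1.000e-04  1.401e-01]
```

View pics/w3.png

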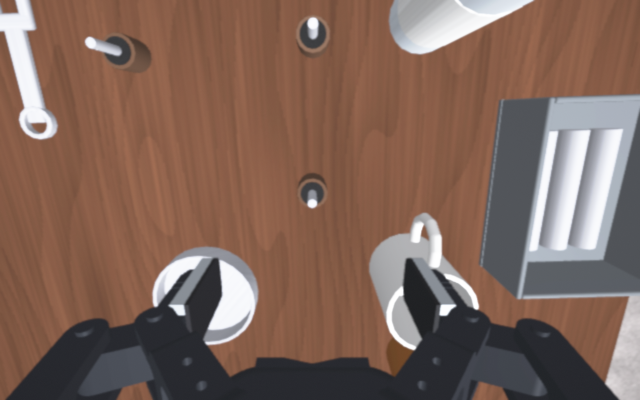

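Run:
```python
from h import *
c,K,T=look('w3b',.2)
print(at_z(K,T,(312,203),.065),at_z(K,T,(415,235),.05),at_z(K,T,(415,235),.08))
go((.603,.141,.038))
```

```text
drum0_mid [312.8 195.9] 0.71 [0.6028 0.1404]
[0.6023393  0.14293485 0.065     ] [0.69717707 0.10502044 0.05      ] [0.68721097 0.11756804 0.08      ]
at [0.6021 0.1409 0.1812] [-179.7   -1.9   88.3] t 6.0 shift [-0.0047  0.0016  0.1431]
```

Request:
arm_command(series=[[-0.001,0.001,0.03,0],[-0.003,0.001,0.07,0],[-0.004,0.001,0.11,0],[-0.005,0.001,0.142,0],[-0.005,0.001,0.142,0]], hand=0.04)

```text
time: 6.45
ee_pos: [0.6, 0.1378, 0.0361]
tcp_rot: [-179.5, -1.9, 88.0]
wrist_force: [-0.5, 0.3, 0.2]
opening: 0.04
grasp_force: 0.0
```

Request:
arm_command(series=[[0,0,0,0],[0,0,0,0],[0,0,0,0],[0,0,0,0],[0,0,0,0]], hand=0, grip_force=40)

```text
time: 6.95
ee_pos: [0.6041, 0.1393, 0.0422]
tcp_rot: [180.0, -2.0, 88.1]
wrist_force: [-0.8, -0.7, 7.8]
opening: 0.0062
grasp_force: 39.2
```

Request:
arm_command(series=[[0,0,-0.03,0],[0,0,-0.08,0],[0,0,-0.11,0],[0,0,-0.11,0],[0,0,-0.11,0]])

```text
time: 7.45
ee_pos: [0.6037, 0.1355, 0.1507]
tcp_rot: [-179.9, -2.0, 88.1]
wrist_force: [0.6, -1.2, -2.3]
opening: 0.0062
grasp_force: 39.2
```

Run:
```python
from h import *
o=bot.get_obs();print(o['opening'],o['grasp_force'])
c,K,T=look('w4',.2)
I=c['color'];cv2.imwrite('pics/w4c.png',cv2.resize(I[130:330,200:430],None,fx=3,fy=3))
d=go((.4795+.024,.019+.024,.15));
```

```text
0.006221405165669978 39.19995367527008
drum0_mid [312.3 251.7] 0.93 [0.6023 0.0863]
drum0_mid [311.6  14.4] 0.3 [0.6079 0.2791]
at [0.6026 0.1353 0.1483] [-179.7   -1.9   88.1] t 7.5 shift [-0.0955 -0.096  -0.0045]
```

View pics/w4c.png

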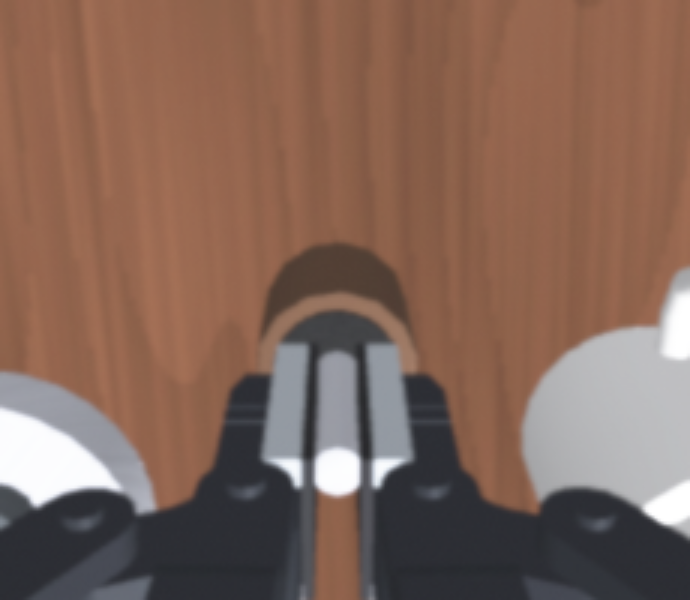

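Request:
arm_command(series=[[-0.025,-0.025,0,0],[-0.05,-0.05,0,0],[-0.075,-0.075,0.01,0],[-0.096,-0.096,0.03,0],[-0.096,-0.096,0.03,0]])

```text
time: 8.05
ee_pos: [0.4993, 0.0419, 0.1121]
tcp_rot: [-179.3, -1.9, 88.0]
wrist_force: [0.1, -0.7, -0.7]
opening: 0.0061
grasp_force: 39.3
```

```bash
cat >> h.py <<'E'
def pose(n=6):
    """averaged pose and last wrist picture; returns c,K,T(cam),p,Rm"""
    P=[];Q=[]
    for i in range(n):
        o=bot.get_obs();P.append(o['ee_pos']);Q.append(rot(o['tcp_rot']));c=bot.camera('wrist')
    p=np.mean(P,0);Rm=R.from_matrix(Q).mean().as_matrix()
    T=np.eye(4);T[:3,:3]=Rm;T[:3,3]=p
    print('t',round(o['time'],1),'pose',p.round(4),R.from_matrix(Rm).as_euler('xyz',degrees=True).round(2),'sd',np.std(P,0).round(4),'open',round(o['opening'],4))
    return c,np.array(c['camera_matrix']),T@np.array(c['T_tool_cam']),p,Rm
def held(c,K,px,tz=.007):
    return at_z(K,np.array(c['T_tool_cam']),px,tz)
def shift(p,Rm,tgt): 
    d=Rm.T@(np.array(tgt)-p); print('shift',d.round(4)); return d
E
python3 - <<'E'
from h import *
c,K,T,p,Rm=pose()
cv2.imwrite('pics/w5.png',c['color'])
print('held4',held(c,K,(312.3,251.7)))
ms=bot.mark_of('wrist','drum0_mid')
for m in ms: print(m, held(c,K,m['location']))
marks('wrist',K,T,'caddy_mid',.055,.2);marks('wrist',K,T,'caddy_top',.11,.2)
h=held(c,K,ms[0]['location']); h[2]=0
shift(p,Rm,np.array([.4795+.024,.019+.024,.044])-Rm@h)
E
```

```text
t 8.3 pose [0.5028 0.0434 0.1151] [-179.66   -1.94   88.06] sd [0.0019 0.0008 0.0016] open 0.0064
held4 [0.00302268 0.00028941 0.007     ]
{'location': [309.4, 251.9], 'confidence': 0.59} [ 0.00290411 -0.00123984  0.007     ]
caddy_mid [279.8 254.2] 0.98 [0.4788 0.0203]
caddy_top [266.8 300. ] 0.91 [0.4774 0.0194]
shift [-0.0057  0.0024  0.071 ]
```

View pics/w5.png

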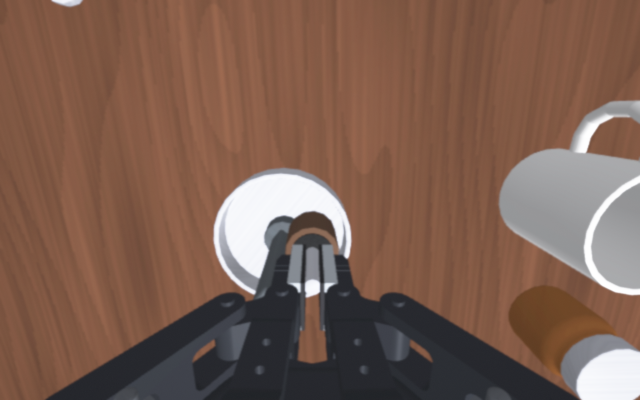

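Request:
arm_command(series=[[-0.006,0.001,0.015,0],[-0.006,0.001,0.03,0],[-0.006,0.001,0.045,0],[-0.006,0.001,0.06,0],[-0.006,0.001,0.07,0]])

```text
time: 9.0
ee_pos: [0.5037, 0.0401, 0.0447]
tcp_rot: [-179.7, -1.9, 88.1]
wrist_force: [-4.9, -0.5, 35.4]
opening: 0.0063
grasp_force: 44.3
```

Request:
arm_command(series=[[0,0,0,0],[0,0,0,0],[0,0,0,0],[0,0,0,0],[0,0,0,0]])

```text
time: 9.5
ee_pos: [0.5044, 0.0401, 0.046]
tcp_rot: [-179.8, -1.9, 88.1]
wrist_force: [-1.0, -0.9, -0.7]
opening: 0.0067
grasp_force: 42.0
```

Run:
```python
from h import *
c,K,T,p,Rm=pose(3); print(bot.get_obs()['wrist_force'])
cv2.imwrite('pics/w6.png',c['color'][150:330,200:430])
for m in bot.mark_of('wrist','drum0_mid'): print(m, held(c,K,m['location']))
```

```text
t 9.6 pose [0.5044 0.0401 0.046 ] [-179.77   -1.95   88.1 ] sd [0. 0. 0.] open 0.0062
[-0.93642573 -0.14383482 -1.0028978 ]
{'location': [312.2, 253.0], 'confidence': 0.93} [0.0022607  0.00023659 0.007     ]
```

View pics/w6.png

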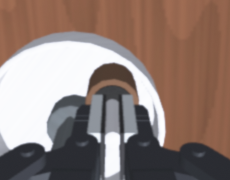

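Request:
arm_command(series=[[0,0,0.001,0],[0,0,0.001,0],[0,0,0.002,0],[0,0,0.002,0],[0,0,0.002,0]])

```text
time: 10.2
ee_pos: [0.5044, 0.0401, 0.0443]
tcp_rot: [-179.8, -1.9, 88.1]
wrist_force: [-0.9, 1.0, 1.9]
opening: 0.0064
grasp_force: 42.4
```

Request:
arm_command(series=[[0,0,0,0],[0,0,0,0],[0,0,0,0],[0,0,0,0],[0,0,0,0]], hand=0.022)

```text
time: 10.7
ee_pos: [0.5044, 0.0402, 0.0441]
tcp_rot: [-179.8, -2.0, 88.1]
wrist_force: [1.5, 2.3, 0.4]
opening: 0.0219
grasp_force: 0.0
```

Request:
arm_command(series=[[0,0,-0.03,0],[0,0,-0.07,0],[0,0,-0.11,0],[0,0,-0.13,0],[0,0,-0.13,0]])

```text
time: 11.2
ee_pos: [0.5058, 0.0354, 0.1772]
tcp_rot: [180.0, -1.9, 88.1]
wrist_force: [0.4, -0.1, -0.2]
opening: 0.0218
grasp_force: 0.0
```

Request:
arm_command(series=[[0,0,0,0],[0,0,0,0],[0,0,0,0],[0,0,0,0],[0,0,0,0]], hand=0.05)

```text
time: 11.7
ee_pos: [0.5045, 0.0357, 0.1734]
tcp_rot: [-179.7, -1.9, 88.1]
wrist_force: [-0.7, 0.4, -0.1]
opening: 0.0501
grasp_force: 0.0
```

Run:
```python
from h import *
c,K,T,p,Rm=pose(2); print(bot.get_obs()['wrist_force'])
cv2.imwrite('pics/w7.png',cv2.resize(c['color'][100:340,170:440],None,fx=2.2,fy=2.2))
marks('wrist',K,T,'drum0_mid',.0365,.2)
marks('wrist',K,T,'caddy_mid',.055,.2);marks('wrist',K,T,'caddy_top',.11,.2)
shift(p,Rm,(.607,.278,.175))
```

```text
t 11.8 pose [0.5045 0.0357 0.1735] [-179.73   -1.94   88.1 ] sd [0.     0.     0.0001] open 0.0502
[-0.01693793  0.19873164  0.54878653]
drum0_mid [310.4 187.2] 0.66 [0.5027 0.0424]
caddy_mid [286.  217.2] 0.6 [0.4805 0.0202]
caddy_top [275.3 246.4] 0.71 [0.4773 0.0172]
shift [0.2455 0.0944 0.0064]
```

View pics/w7.png

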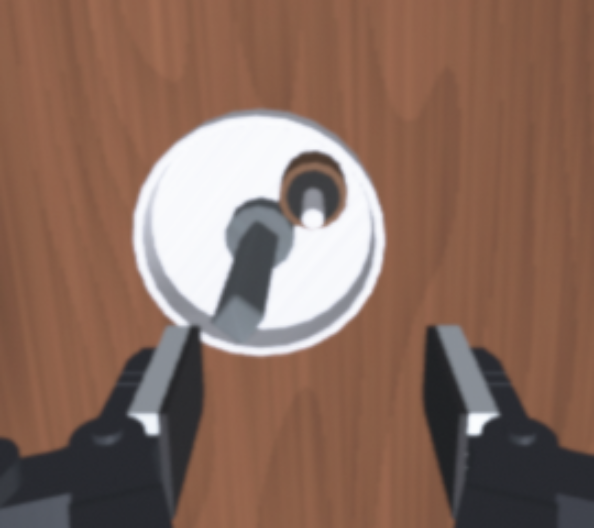

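Request:
arm_command(series=[[0.045,0.017,0.001,0],[0.09,0.034,0.002,0],[0.135,0.051,0.003,0],[0.18,0.068,0.004,0],[0.225,0.085,0.005,0]], hand=0.04)

```text
time: 12.45
ee_pos: [0.5976, 0.2598, 0.1762]
tcp_rot: [-179.8, -2.0, 88.1]
wrist_force: [0.5, -0.1, 0.2]
opening: 0.0403
grasp_force: 0.0
```

Request:
arm_command(series=[[0.02,0.009,0.001,0],[0.02,0.009,0.001,0],[0.02,0.009,0.001,0],[0.02,0.009,0.001,0],[0.02,0.009,0.001,0]])

```text
time: 12.95
ee_pos: [0.6067, 0.2765, 0.1765]
tcp_rot: [-179.8, -2.0, 88.0]
wrist_force: [-0.4, 0.1, -0.2]
opening: 0.0402
grasp_force: 0.0
```

```bash
cat > hov.py <<'E'
from h import *
import sys
c,K,T,p,Rm=pose(3)
cv2.imwrite('pics/last.png',c['color'])
marks('wrist',K,T,'drum0_mid',.0325,.2);marks('wrist',K,T,'spray',0,.3)
m=bot.mark_of('wrist','drum0_mid')[0]; q=at_z(K,T,m['location'],.0395)
q=at_z(K,T,m['location'],.0325); q[2]=.0395
shift(p,Rm,q)
E
python3 hov.py
```

```text
t 13.1 pose [0.6067 0.2766 0.1765] [-179.8    -1.96   88.04] sd [0.     0.0001 0.    ] open 0.0404
spray [407.5 163.6] 0.73 [0.705  0.2954]Traceback (most recent call last):
  File "hov.py", line 6, in <module>
    m=bot.mark_of('wrist','drum0_mid')[0]; q=at_z(K,T,m['location'],.0395)
      ~~~~~~~~~~~~~~~~~~~~~~~~~~~~~~~~^^^
IndexError: list index out of range
```

Run:
```python
from h import *
for i in range(3):
    c,K,T,p,Rm=pose(1)
    for m in bot.mark_of('wrist','drum0_mid')+bot.find_in('wrist','drum0_mid'): print(m, at_z(K,T,m['location'],.0325))
c,K,T=cam('top'); print(bot.mark_of('top','drum0_mid'))
```

```text
t 13.2 pose [0.6068 0.2772 0.1761] [-179.78   -1.95   88.08] sd [0. 0. 0.] open 0.0399
t 13.4 pose [0.6068 0.2774 0.176 ] [-179.77   -1.95   88.09] sd [0. 0. 0.] open 0.0402
t 13.6 pose [0.6067 0.2775 0.1759] [-179.76   -1.94   88.1 ] sd [0. 0. 0.] open 0.0402
[{'location': [334.4, 210.3], 'confidence': 0.55}]
```

View pics/last.png

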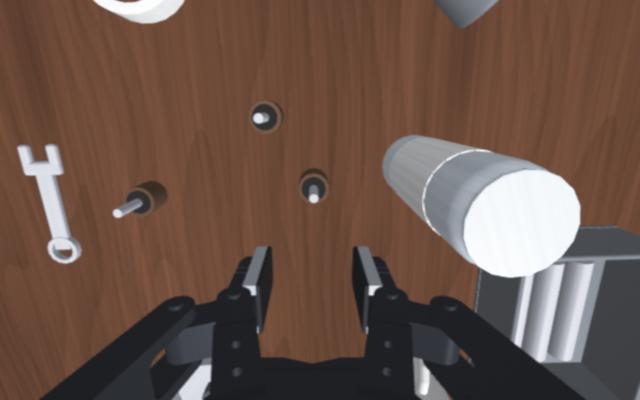

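Run:
```python
from h import *
c,K,T,p,Rm=pose(1)
for px in [(313.5,197),(259,118.5),(118,212.5)]: print(at_z(K,T,px,.062))
for px in [(314,189),(265,116),(143,201)]: print('top',at_z(K,T,px,.03))
I=c['color'].astype(int); b=(I[...,2]-I[...,0])
q=at_z(K,T,(313.5,197),.062);q[2]=.0395;shift(p,Rm,q)
```

```text
t 13.8 pose [0.6067 0.2776 0.1759] [-179.76   -1.95   88.1 ] sd [0. 0. 0.] open 0.0402
[0.6077792  0.28118661 0.062     ]
[0.56632817 0.34745767 0.062     ]
[0.43768667 0.27248149 0.062     ]
top [0.60823194 0.28024434 0.03      ]
top [0.56647834 0.34880674 0.03      ]
top [0.44294663 0.27344673 0.03      ]
shift [-0.001   0.0015  0.1364]
```

Request:
arm_command(series=[[-0.001,0.001,0.03,0],[-0.001,0.001,0.07,0],[-0.001,0.001,0.11,0],[-0.001,0.0015,0.136,0],[-0.001,0.0015,0.136,0]])

```text
time: 14.35
ee_pos: [0.6055, 0.2802, 0.0353]
tcp_rot: [-179.4, -1.8, 88.1]
wrist_force: [-1.0, -0.3, -1.2]
opening: 0.0397
grasp_force: 0.0
```

Request:
arm_command(series=[[0,0,0,0],[0,0,0,0],[0,0,0,0],[0,0,0,0],[0,0,0,0]], hand=0)

```text
time: 14.85
ee_pos: [0.6089, 0.2815, 0.0423]
tcp_rot: [-179.9, -2.0, 88.1]
wrist_force: [0.0, 0.1, 7.0]
opening: 0.0064
grasp_force: 39.6
```

Request:
arm_command(series=[[0,0,-0.03,0],[0,0,-0.08,0],[0,0,-0.12,0],[0,0,-0.133,0],[0,0,-0.133,0]])

```text
time: 15.35
ee_pos: [0.6093, 0.2769, 0.1759]
tcp_rot: [180.0, -2.1, 88.1]
wrist_force: [0.3, 0.8, -1.5]
opening: 0.0061
grasp_force: 39.2
```

Request:
arm_command(series=[[-0.042,-0.025,0,0],[-0.084,-0.05,0,0],[-0.126,-0.075,0,0],[-0.168,-0.1,0,0],[-0.21,-0.125,0,0]])

```text
time: 15.85
ee_pos: [0.4742, 0.0696, 0.1638]
tcp_rot: [-179.6, -1.9, 88.1]
wrist_force: [0.8, -0.9, -0.3]
opening: 0.0062
grasp_force: 39.3
```

Request:
arm_command(series=[[-0.032,-0.02,0,0],[-0.032,-0.02,0,0],[-0.032,-0.02,0,0],[-0.032,-0.02,0,0],[-0.032,-0.02,0,0]])

```text
time: 16.35
ee_pos: [0.4555, 0.0403, 0.1644]
tcp_rot: [-179.7, -1.9, 88.2]
wrist_force: [0.0, 0.7, -0.9]
opening: 0.0061
grasp_force: 39.3
```

```bash
cat > plc.py <<'E'
from h import *
import sys
sx,sy=float(sys.argv[1]),float(sys.argv[2])
c,K,T,p,Rm=pose(4)
cv2.imwrite('pics/last.png',c['color'])
for m in bot.mark_of('wrist','drum0_mid'): print(m, held(c,K,m['location']), 'w',at_z(K,T,m['location'],.0365))
marks('wrist',K,T,'caddy_mid',.055,.2);marks('wrist',K,T,'caddy_top',.11,.2)
shift(p,Rm,np.array([.479+sx,.0185+sy,.0435])-Rm@np.array([.0025,0,0]))
E
python3 plc.py -.024 .024
```

```text
t 16.5 pose [0.4555 0.0403 0.1646] [-179.71   -1.94   88.17] sd [0.     0.0001 0.0002] open 0.0064
{'location': [367.3, 191.2], 'confidence': 0.77} [0.03627269 0.02747188 0.007     ] w [0.50460204 0.04395767 0.0365    ]
caddy_mid [341.9 224.7] 0.71 [0.4802 0.0197]
caddy_top [344.1 254.6] 0.56 [0.477  0.0182]
shift [-0.0044  0.      0.1212]
```

Run:
```python
import cv2
for n in ['w4','w5','last']:
    I=cv2.imread(f'pics/{n}.png'); print(n,[tuple(I[r,310:315].mean(0).astype(int)[[0,2]]) for r in range(204,250,2)])
```

```text
w4 [(np.int64(75), np.int64(144)), (np.int64(74), np.int64(141)), (np.int64(73), np.int64(139)), (np.int64(67), np.int64(124)), (np.int64(53), np.int64(85)), (np.int64(52), np.int64(82)), (np.int64(52), np.int64(82)), (np.int64(52), np.int64(82)), (np.int64(52), np.int64(82)), (np.int64(53), np.int64(82)), (np.int64(52), np.int64(82)), (np.int64(57), np.int64(88)), (np.int64(91), np.int64(142)), (np.int64(97), np.int64(153)), (np.int64(91), np.int64(142)), (np.int64(66), np.int64(71)), (np.int64(68), np.int64(65)), (np.int64(69), np.int64(65)), (np.int64(69), np.int64(66)), (np.int64(70), np.int64(66)), (np.int64(70), np.int64(66)), (np.int64(88), np.int64(83)), (np.int64(155), np.int64(144))]
w5 [(np.int64(251), np.int64(246)), (np.int64(251), np.int64(247)), (np.int64(251), np.int64(247)), (np.int64(233), np.int64(226)), (np.int64(71), np.int64(88)), (np.int64(47), np.int64(74)), (np.int64(46), np.int64(74)), (np.int64(47), np.int64(74)), (np.int64(47), np.int64(74)), (np.int64(47), np.int64(74)), (np.int64(46), np.int64(74)), (np.int64(50), np.int64(79)), (np.int64(82), np.int64(1
[... 321 characters left out ...]
nt64(254), np.int64(253)), (np.int64(254), np.int64(253)), (np.int64(254), np.int64(252)), (np.int64(254), np.int64(252)), (np.int64(253), np.int64(250)), (np.int64(156), np.int64(158)), (np.int64(55), np.int64(84)), (np.int64(53), np.int64(84)), (np.int64(53), np.int64(84)), (np.int64(53), np.int64(84)), (np.int64(54), np.int64(84)), (np.int64(53), np.int64(84)), (np.int64(54), np.int64(84)), (np.int64(68), np.int64(105)), (np.int64(98), np.int64(154)), (np.int64(98), np.int64(156)), (np.int64(83), np.int64(126)), (np.int64(68), np.int64(67)), (np.int64(72), np.int64(69)), (np.int64(71), np.int64(68)), (np.int64(71), np.int64(68)), (np.int64(73), np.int64(69)), (np.int64(73), np.int64(69))]
```

Request:
arm_command(series=[[-0.003,0,0.03,0],[-0.003,0,0.06,0],[-0.003,0,0.08,0],[-0.003,0,0.095,0],[-0.003,0,0.1,0]])

```text
time: 17.2
ee_pos: [0.4543, 0.04, 0.0638]
tcp_rot: [-179.7, -1.9, 88.1]
wrist_force: [0.3, -0.3, -0.1]
opening: 0.0063
grasp_force: 39.4
```

Request:
arm_command(series=[[0,0,0.005,0],[0,0,0.01,0],[0,0,0.015,0],[0,0,0.018,0],[0,0,0.02,0]])

```text
time: 17.7
ee_pos: [0.4552, 0.0408, 0.0461]
tcp_rot: [-179.8, -2.0, 88.1]
wrist_force: [-5.7, -1.1, 20.5]
opening: 0.0061
grasp_force: 41.6
```

Request:
arm_command(series=[[0,0,0,0],[0,0,0,0],[0,0,0,0],[0,0,0,0],[0,0,0.001,0]])

```text
time: 18.2
ee_pos: [0.4554, 0.0408, 0.0461]
tcp_rot: [-179.9, -2.0, 88.1]
wrist_force: [-7.4, -0.7, 23.0]
opening: 0.0061
grasp_force: 41.9
```

Request:
arm_command(series=[[0,0,0,0],[0,0,0,0],[0,0,0,0],[0,0,0,0],[0,0,0,0]], hand=0.022)

```text
time: 18.7
ee_pos: [0.4547, 0.0409, 0.0441]
tcp_rot: [-179.8, -2.0, 88.1]
wrist_force: [-2.5, 2.5, 1.2]
opening: 0.0222
grasp_force: 0.0
```

Request:
arm_command(series=[[0,0,-0.03,0],[0,0,-0.07,0],[0,0,-0.11,0],[0,0,-0.13,0],[0,0,-0.13,0]])

```text
time: 19.2
ee_pos: [0.4569, 0.0361, 0.1773]
tcp_rot: [179.9, -1.9, 88.1]
wrist_force: [-0.3, -1.0, -0.6]
opening: 0.022
grasp_force: 0.0
```

Request:
arm_command(series=[[0,0,0,0],[0,0,0,0],[0,0,0,0],[0,0,0,0],[0,0,0,0]], hand=0.04)

```text
time: 19.7
ee_pos: [0.455, 0.0363, 0.1736]
tcp_rot: [-179.7, -1.9, 88.1]
wrist_force: [-0.6, 0.8, -0.0]
opening: 0.0398
grasp_force: 0.0
```

```bash
python3 plc.py 0 0; cp pics/last.png pics/afterB.png
```

```text
t 19.9 pose [0.4551 0.0363 0.1738] [-179.74   -1.94   88.1 ] sd [0.     0.     0.0001] open 0.04
{'location': [367.4, 185.1], 'confidence': 0.89} [0.03939772 0.02734874 0.007     ] w [0.50582136 0.04331471 0.0365    ]
caddy_mid [343.2 215.8] 0.82 [0.4818 0.0205]
caddy_top [346.3 243.9] 0.97 [0.479  0.0181]
shift [-0.0239  0.025   0.1296]
```

Request:
arm_command(series=[[0.045,0.014,0.001,0],[0.09,0.029,0.003,0],[0.135,0.043,0.004,0],[0.18,0.058,0.006,0],[0.225,0.072,0.007,0]])

```text
time: 20.55
ee_pos: [0.535, 0.2609, 0.1743]
tcp_rot: [-179.8, -1.9, 88.1]
wrist_force: [1.5, -1.0, 1.1]
opening: 0.0403
grasp_force: 0.0
```

Request:
arm_command(series=[[0.045,0.014,0.001,0],[0.09,0.029,0.003,0],[0.09,0.029,0.003,0],[0.09,0.029,0.003,0],[0.09,0.029,0.003,0]])

```text
time: 21.05
ee_pos: [0.5664, 0.3473, 0.1746]
tcp_rot: [-179.8, -1.9, 88.1]
wrist_force: [-0.2, 0.5, 0.6]
opening: 0.0404
grasp_force: 0.0
```

Run:
```python
from h import *
c,K,T,p,Rm=pose(4)
cv2.imwrite('pics/hC.png',c['color'])
marks('wrist',K,T,'drum0_mid',.0325,.2)
u=proj(K,T,(.566,.3475,.03)).astype(int);print(u,proj(K,T,(.566,.3475,.062)))
I=c['color'][u[1]-35:u[1]+35,u[0]-45:u[0]+45];J=cv2.imread('pics/afterB.png')[130:330,210:480]
cv2.imwrite('pics/comb.png',np.hstack([cv2.resize(I,(360,280),interpolation=cv2.INTER_CUBIC),cv2.resize(J,(400,296))[:280]]))
shift(p,Rm,(.566,.3475,.0395))
```

```text
t 21.2 pose [0.5665 0.3471 0.1751] [-179.8    -1.96   88.05] sd [0.0001 0.0002 0.0003] open 0.04
[311 191] [311.70276884 200.93972205]
shift [-4.200e-03 -1.000e-04  1.356e-01]
```

View pics/comb.png

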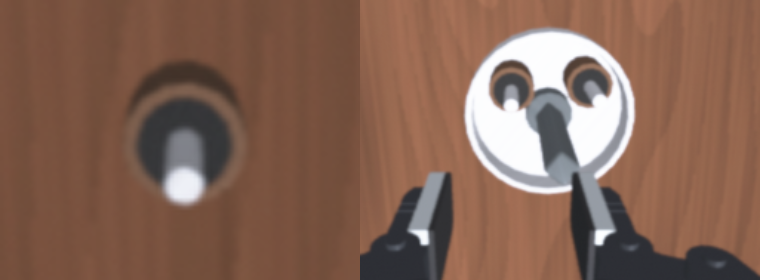

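Request:
arm_command(series=[[-0.004,0,0.03,0],[-0.004,0,0.07,0],[-0.005,0,0.11,0],[-0.005,0,0.135,0],[-0.005,0,0.135,0]])

```text
time: 21.8
ee_pos: [0.5639, 0.3459, 0.0354]
tcp_rot: [-179.5, -1.8, 88.1]
wrist_force: [-1.1, 0.1, -0.2]
opening: 0.04
grasp_force: 0.0
```

Request:
arm_command(series=[[0,0,0,0],[0,0,0,0],[0,0,0,0],[0,0,0,0],[0,0,0,0]], hand=0)

```text
time: 22.3
ee_pos: [0.5671, 0.3481, 0.0418]
tcp_rot: [-179.9, -2.1, 88.1]
wrist_force: [0.3, -0.1, 7.5]
opening: 0.0059
grasp_force: 39.4
```

Request:
arm_command(series=[[0,0,-0.03,0],[0,0,-0.08,0],[0,0,-0.12,0],[0,0,-0.138,0],[0,0,-0.138,0]])

```text
time: 22.8
ee_pos: [0.5677, 0.3435, 0.1818]
tcp_rot: [179.9, -2.2, 88.1]
wrist_force: [0.6, -0.3, -0.6]
opening: 0.0062
grasp_force: 39.2
```

Request:
arm_command(series=[[-0.045,-0.007,0,0],[-0.09,-0.013,0,0],[-0.135,-0.02,0,0],[-0.18,-0.026,0,0],[-0.225,-0.032,0,0]])

```text
time: 23.3
ee_pos: [0.5259, 0.1176, 0.1683]
tcp_rot: [-179.7, -1.9, 88.1]
wrist_force: [1.1, -1.1, -0.4]
opening: 0.0061
grasp_force: 39.2
```

Request:
arm_command(series=[[-0.045,-0.007,0,0],[-0.09,-0.013,0,0],[-0.129,-0.019,0,0],[-0.129,-0.019,0,0],[-0.129,-0.019,0,0]])

```text
time: 23.8
ee_pos: [0.5033, -0.0097, 0.1645]
tcp_rot: [-179.7, -2.0, 88.0]
wrist_force: [0.1, -0.0, -0.6]
opening: 0.0065
grasp_force: 39.2
```

```bash
cat >> plc.py <<'E'
I=c['color']; print([(r,*I[r,310:315].mean(0).astype(int)[[0,2]].tolist()) for r in range(204,244,2)])
E
python3 plc.py .024 -.024
```

```text
t 23.9 pose [ 0.5035 -0.0088  0.1647] [-179.72   -1.96   88.08] sd [0.0002 0.0006 0.0002] open 0.006
{'location': [311.9, 140.8], 'confidence': 0.97} [6.09662771e-02 3.78829624e-05 7.00000000e-03] w [0.50452425 0.04089769 0.0365    ]
caddy_mid [283.4 170.5] 0.8 [0.4805 0.0193]
caddy_top [273.3 188.4] 0.55 [0.4789 0.0178]
shift [-0.0033 -0.      0.1212]
[(204, 246, 238), (206, 232, 222), (208, 175, 163), (210, 140, 130), (212, 114, 111), (214, 49, 72), (216, 44, 69), (218, 44, 70), (220, 44, 70), (222, 44, 70), (224, 44, 70), (226, 44, 70), (228, 45, 72), (230, 75, 118), (232, 82, 132), (234, 78, 125), (236, 56, 66), (238, 60, 57), (240, 59, 56), (242, 59, 56)]
```

Request:
arm_command(series=[[-0.0025,0,0.03,0],[-0.0025,0,0.06,0],[-0.0025,0,0.08,0],[-0.0025,0,0.095,0],[-0.0025,0,0.1,0]])

```text
time: 24.65
ee_pos: [0.5027, -0.0078, 0.0639]
tcp_rot: [-179.7, -1.9, 88.1]
wrist_force: [-0.4, 0.2, -1.1]
opening: 0.0062
grasp_force: 39.3
```

Request:
arm_command(series=[[0,0,0.005,0],[0,0,0.01,0],[0,0,0.014,0],[0,0,0.017,0],[0,0,0.0195,0]])

```text
time: 25.15
ee_pos: [0.5034, -0.0075, 0.046]
tcp_rot: [-179.8, -1.9, 88.1]
wrist_force: [-0.3, 0.1, -0.6]
opening: 0.0063
grasp_force: 39.3
```

Request:
arm_command(series=[[0,0,0,0],[0,0,0,0],[0,0,0,0],[0,0,0,0],[0,0,0,0]])

```text
time: 25.65
ee_pos: [0.5033, -0.0075, 0.0459]
tcp_rot: [-179.8, -1.9, 88.1]
wrist_force: [1.0, -0.4, -1.0]
opening: 0.0061
grasp_force: 39.4
```

Request:
arm_command(series=[[0,0,0.001,0],[0,0,0.002,0],[0,0,0.002,0],[0,0,0.002,0],[0,0,0.002,0]])

```text
time: 26.15
ee_pos: [0.5038, -0.0074, 0.0458]
tcp_rot: [-179.9, -1.9, 88.1]
wrist_force: [-5.3, -1.3, 13.7]
opening: 0.0063
grasp_force: 40.9
```

Request:
arm_command(series=[[0,0,0,0],[0,0,0,0],[0,0,0,0],[0,0,0,0],[0,0,0,0]], hand=0.022)

```text
time: 26.65
ee_pos: [0.5032, -0.0074, 0.0437]
tcp_rot: [-179.7, -1.9, 88.1]
wrist_force: [0.4, 0.4, -0.1]
opening: 0.0221
grasp_force: 0.0
```

Request:
arm_command(series=[[0,0,-0.03,0],[0,0,-0.07,0],[0,0,-0.11,0],[0,0,-0.13,0],[0,0,-0.13,0]])

```text
time: 27.15
ee_pos: [0.505, -0.0119, 0.1771]
tcp_rot: [179.9, -1.9, 88.1]
wrist_force: [0.2, 0.2, -1.0]
opening: 0.0219
grasp_force: 0.0
```

Request:
arm_command(series=[[0.045,-0.0117,0.001,0],[0.09,-0.0233,0.003,0],[0.135,-0.035,0.004,0],[0.18,-0.0467,0.006,0],[0.225,-0.0583,0.007,0]], hand=0.04)

```text
time: 27.65
ee_pos: [0.4517, 0.2166, 0.1735]
tcp_rot: [-179.7, -1.9, 88.1]
wrist_force: [0.6, -0.0, 1.0]
opening: 0.04
grasp_force: 0.0
```

Request:
arm_command(series=[[0.056,-0.0146,0.002,0],[0.056,-0.0146,0.002,0],[0.056,-0.0146,0.002,0],[0.056,-0.0146,0.002,0],[0.056,-0.0146,0.002,0]])

```text
time: 28.15
ee_pos: [0.4404, 0.2703, 0.1744]
tcp_rot: [-179.8, -1.9, 88.0]
wrist_force: [-0.0, 0.9, -0.0]
opening: 0.0403
grasp_force: 0.0
```

Run:
```python
from h import *
c,K,T,p,Rm=pose(4)
cv2.imwrite('pics/hD.png',c['color'])
marks('wrist',K,T,'drum0_mid',.0325,.2);marks('wrist',K,T,'caddy_mid',.055,.2)
u=proj(K,T,(.44,.272,.03)).astype(int);print(u,proj(K,T,(.44,.272,.065)))
I=c['color'].astype(int); g=I.sum(2)
w=g[u[1]-45:u[1]+45,u[0]-45:u[0]+45]
ys,xs=np.where(w>560); print('tip',xs.mean()+u[0]-45,ys.mean()+u[1]-45,len(xs), ys.max()+u[1]-45)
q=at_z(K,T,(xs.mean()+u[0]-45,ys.mean()+u[1]-45),.062);print(q)
shift(p,Rm,(q[0],q[1],.0395))
```

```text
t 28.3 pose [0.4405 0.2704 0.1746] [-179.77   -1.94   88.  ] sd [0.     0.0001 0.0001] open 0.0399
[311 190] [311.75807093 200.69598653]
tip 309.81481481481484 200.51851851851853 81 205
[0.43830527 0.27134629 0.062     ]
shift [-0.0037 -0.0017  0.135 ]
```

Request:
arm_command(series=[[-0.003,-0.002,0.03,0],[-0.003,-0.002,0.07,0],[-0.004,-0.002,0.11,0],[-0.004,-0.002,0.135,0],[-0.004,-0.002,0.135,0]])

```text
time: 28.95
ee_pos: [0.4356, 0.2709, 0.0361]
tcp_rot: [-179.5, -1.8, 88.1]
wrist_force: [-0.2, -0.3, 0.2]
opening: 0.0401
grasp_force: 0.0
```

Request:
arm_command(series=[[0,0,0,0],[0,0,0,0],[0,0,0,0],[0,0,0,0],[0,0,0,0]], hand=0)

```text
time: 29.45
ee_pos: [0.4386, 0.2729, 0.0417]
tcp_rot: [-179.9, -2.1, 88.1]
wrist_force: [-0.1, -0.1, 6.7]
opening: 0.0062
grasp_force: 39.4
```

Request:
arm_command(series=[[0,0,-0.03,0],[0,0,-0.08,0],[0,0,-0.12,0],[0,0,-0.137,0],[0,0,-0.137,0]])

```text
time: 29.95
ee_pos: [0.4392, 0.2683, 0.1803]
tcp_rot: [179.9, -2.1, 88.1]
wrist_force: [0.4, -0.6, -1.6]
opening: 0.0062
grasp_force: 39.1
```

Request:
arm_command(series=[[-0.045,0.004,0,0],[-0.09,0.008,0,0],[-0.135,0.013,0,0],[-0.18,0.017,0,0],[-0.225,0.021,0,0]])

```text
time: 30.45
ee_pos: [0.4509, 0.0405, 0.1677]
tcp_rot: [-179.7, -1.9, 88.1]
wrist_force: [0.8, -0.7, -1.2]
opening: 0.006
grasp_force: 39.1
```

Request:
arm_command(series=[[-0.03,0.003,0,0],[-0.051,0.005,0,0],[-0.051,0.005,0,0],[-0.051,0.005,0,0],[-0.051,0.005,0,0]])

```text
time: 30.95
ee_pos: [0.4546, -0.0083, 0.1666]
tcp_rot: [-179.7, -2.0, 88.1]
wrist_force: [-0.4, -1.0, -0.4]
opening: 0.006
grasp_force: 39.1
```

```bash
python3 plc.py -.024 -.024
```

```text
t 31.1 pose [ 0.4547 -0.0082  0.1668] [-179.75   -1.95   88.17] sd [0.0001 0.0001 0.0001] open 0.0062
{'location': [367.6, 138.3], 'confidence': 0.66} [0.06215162 0.0261992  0.007     ] w [0.50367256 0.04198001 0.0365    ]
{'location': [567.8, 123.7], 'confidence': 0.63} [0.06891131 0.11852927 0.007     ] w [0.67304657 0.04899303 0.0365    ]
caddy_mid [345.3 168.9] 0.63 [0.4826 0.0193]
caddy_top [347.5 184.9] 0.58 [0.4788 0.0188]
caddy_top [561.9 235.3] 0.37 [ 0.6258 -0.0211]
shift [-0.004   0.0008  0.1233]
[(204, 252, 249), (206, 218, 208), (208, 170, 158), (210, 172, 160), (212, 138, 139), (214, 57, 85), (216, 53, 83), (218, 53, 83), (220, 53, 83), (222, 53, 83), (224, 53, 83), (226, 53, 83), (228, 57, 89), (230, 91, 142), (232, 97, 154), (234, 91, 143), (236, 68, 72), (238, 70, 67), (240, 70, 67), (242, 70, 67)]
```

Request:
arm_command(series=[[-0.003,0.001,0.03,0],[-0.003,0.001,0.06,0],[-0.003,0.001,0.08,0],[-0.003,0.001,0.096,0],[-0.003,0.001,0.102,0]])

```text
time: 31.8
ee_pos: [0.4547, -0.0083, 0.0636]
tcp_rot: [-179.7, -2.0, 88.1]
wrist_force: [0.6, -0.1, -0.7]
opening: 0.006
grasp_force: 39.4
```

Request:
arm_command(series=[[0,0,0.005,0],[0,0,0.01,0],[0,0,0.014,0],[0,0,0.017,0],[0,0,0.0195,0]])

```text
time: 32.3
ee_pos: [0.4555, -0.0079, 0.0456]
tcp_rot: [-179.8, -1.9, 88.1]
wrist_force: [-5.6, -1.5, 24.2]
opening: 0.006
grasp_force: 42.4
```

Request:
arm_command(series=[[0,0,0.001,0],[0,0,0.002,0],[0,0,0.002,0],[0,0,0.002,0],[0,0,0.002,0]])

```text
time: 32.8
ee_pos: [0.456, -0.0079, 0.0457]
tcp_rot: [-179.9, -1.9, 88.1]
wrist_force: [-6.5, -0.3, 16.2]
opening: 0.0062
grasp_force: 41.1
```

Request:
arm_command(series=[[0,0,0,0],[0,0,0,0],[0,0,0,0],[0,0,0,0],[0,0,0,0]], hand=0.022)

```text
time: 33.3
ee_pos: [0.4552, -0.0078, 0.0434]
tcp_rot: [-179.8, -1.9, 88.1]
wrist_force: [0.8, -0.1, -0.1]
opening: 0.0219
grasp_force: 0.0
```

Request:
arm_command(series=[[0,0,-0.03,0],[0,0,-0.07,0],[0,0,-0.11,0],[0,0,-0.15,0],[-0.03,0.02,-0.18,0]])

```text
time: 33.8
ee_pos: [0.4745, -0.0431, 0.2258]
tcp_rot: [-179.9, -2.0, 88.3]
wrist_force: [1.3, 0.0, 0.1]
opening: 0.0219
grasp_force: 0.0
```

Request:
arm_command(series=[[-0.04,0,0,0],[-0.06,0,0,0],[-0.06,0,0,0],[-0.06,0,0,0],[-0.06,0,0,0]], hand=0.04)

```text
time: 34.3
ee_pos: [0.4728, -0.1038, 0.2202]
tcp_rot: [-179.8, -2.0, 88.1]
wrist_force: [0.2, -0.0, -0.8]
opening: 0.0398
grasp_force: 0.0
```

```bash
python3 plc.py 0 0
python3 - <<'E'
import cv2
from h import *
I=cv2.imread('pics/last.png')[30:210,215:415]
c,K,T=cam('top'); J=c['color'];cv2.imwrite('pics/top9.png',J)
marks('top',K,T,'drum0_mid',.0365,.15); marks('top',K,T,'spanner',0)
cv2.imwrite('pics/comb2.png',np.hstack([cv2.resize(I,(400,360),interpolation=cv2.INTER_CUBIC),cv2.resize(J[110:290,170:370],(400,360))]))
E
```

```text
t 34.5 pose [ 0.4728 -0.1037  0.2203] [-179.76   -1.96   88.16] sd [0.     0.0001 0.    ] open 0.0399
{'location': [340.2, 32.2], 'confidence': 0.86} [0.10684245 0.0120667  0.007     ] w [0.50329361 0.04112949 0.0365    ]
caddy_mid [316.3  53.6] 0.79 [0.48   0.0204]
caddy_top [290.5  37.9] 0.63 [0.4606 0.0229]
caddy_top [314.5  40.3] 0.61 [0.4782 0.0208]
shift [0.1137 0.003  0.1808]
[(204, 82, 156), (206, 82, 155), (208, 82, 154), (210, 82, 154), (212, 82, 155), (214, 82, 155), (216, 82, 154), (218, 82, 155), (220, 82, 155), (222, 83, 155), (224, 83, 156), (226, 83, 156), (228, 82, 156), (230, 82, 156), (232, 83, 156), (234, 82, 156), (236, 83, 156), (238, 83, 156), (240, 83, 156), (242, 83, 157)]
drum0_mid [334.7 213.7] 0.64 [0.4933 0.0377]
spanner [268.9 264. ] 0.61 [0.3416 0.2521]
```

View pics/comb2.png

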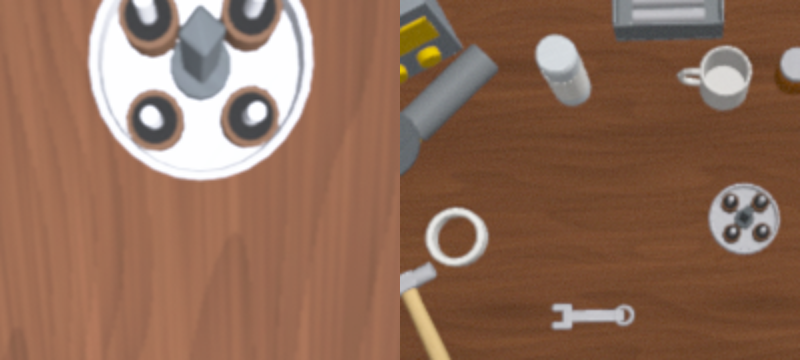

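Request:
arm_command(series=[[0.025,0,0.004,0.13],[0.05,0.001,0.01,0.26],[0.08,0.002,0.015,0.39],[0.11,0.002,0.02,0.52],[0.122,0.002,0.024,0.65]])

```text
time: 35.3
ee_pos: [0.4787, 0.0201, 0.2003]
tcp_rot: [-178.6, -1.4, 50.6]
wrist_force: [0.3, -0.3, 0.2]
opening: 0.0399
grasp_force: 0.0
```

Request:
arm_command(series=[[0,0,0,0],[0,0,0,0],[0,0,0,0],[0,0,0,0],[0,0,0,0]])

```text
time: 35.8
ee_pos: [0.4789, 0.0175, 0.2006]
tcp_rot: [-178.6, -1.4, 50.8]
wrist_force: [-0.2, 0.2, 0.3]
opening: 0.0398
grasp_force: 0.0
```

Run:
```python
from h import *
c,K,T,p,Rm=pose(3)
cv2.imwrite('pics/hp.png',c['color'])
marks('wrist',K,T,'caddy_mid',.055,.2);marks('wrist',K,T,'caddy_top',.11,.2)
shift(p,Rm,(.479,.019,.081))
u=proj(K,T,(.479,.019,.11)).astype(int);print(u)
cv2.imwrite('pics/hpc.png',cv2.resize(c['color'][u[1]-60:u[1]+60,u[0]-70:u[0]+70],None,fx=5,fy=5,interpolation=cv2.INTER_CUBIC))
```

```text
t 35.9 pose [0.4789 0.0176 0.2005] [-178.65   -1.41   50.84] sd [0.     0.0001 0.    ] open 0.0399
caddy_mid [317.5 187.3] 0.69 [0.4814 0.0192]
caddy_mid [553.9 103.9] 0.43 [ 0.6878 -0.0508]
caddy_top [312.6 205.6] 0.64 [0.4782 0.0207]
shift [-0.0018  0.002   0.1195]
[314 206]
```

View pics/hpc.png

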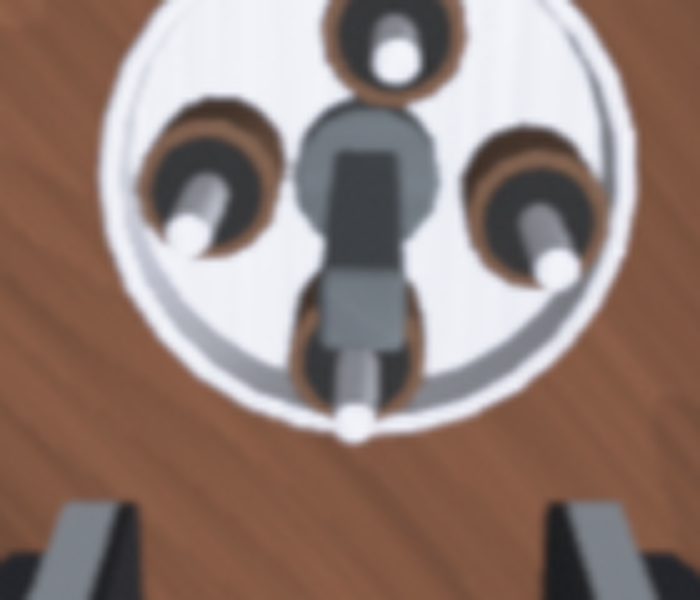

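Request:
arm_command(series=[[-0.002,0.002,0.03,0],[-0.002,0.002,0.06,0],[-0.002,0.003,0.09,0],[-0.002,0.003,0.11,0],[-0.002,0.003,0.119,0]])

```text
time: 36.55
ee_pos: [0.4785, 0.0187, 0.0794]
tcp_rot: [-178.5, -1.3, 50.9]
wrist_force: [-0.3, -0.2, 0.5]
opening: 0.04
grasp_force: 0.0
```

Request:
arm_command(series=[[0,0,0,0],[0,0,0,0],[0,0,0,0],[0,0,0,0],[0,0,0,0]], hand=0, grip_force=60)

```text
time: 37.05
ee_pos: [0.4802, 0.0186, 0.0825]
tcp_rot: [-178.7, -1.5, 50.8]
wrist_force: [-1.3, -1.3, 4.4]
opening: 0.0127
grasp_force: 59.9
```

Request:
arm_command(series=[[0,0,0,0],[0,0,0,0],[0,0,0,0],[0,0,0,0],[0,0,0,0]], grip_force=90)

```text
time: 37.55
ee_pos: [0.4801, 0.0187, 0.0825]
tcp_rot: [-178.7, -1.5, 50.8]
wrist_force: [-1.9, -1.2, 5.9]
opening: 0.0125
grasp_force: 87.8
```

Request:
arm_command(series=[[0,0,-0.005,0],[0,0,-0.012,0],[0,0,-0.025,0],[0,0,-0.045,0],[0,0,-0.06,0]])

```text
time: 38.05
ee_pos: [0.4799, 0.0167, 0.143]
tcp_rot: [-178.7, -1.4, 50.8]
wrist_force: [1.0, 0.2, -7.1]
opening: 0.0119
grasp_force: 88.1
```

Request:
arm_command(series=[[0,0,-0.02,0],[0,0,-0.04,0],[0,0,-0.05,0],[0,0,-0.055,0],[0,0,-0.055,0]])

```text
time: 38.55
ee_pos: [0.4801, 0.0148, 0.1966]
tcp_rot: [-178.7, -1.4, 50.8]
wrist_force: [-0.8, 1.8, -7.6]
opening: 0.0122
grasp_force: 88.0
```

Run:
```python
from h import *
c,K,T,p,Rm=pose(3); print(bot.get_obs()['wrist_force'])
cv2.imwrite('pics/lift.png',c['color'])
shift(p,Rm,(.567,.01,.197)); shift(np.array([.567,.01,.197]),Rm,(.567,-.312,.197))
```

```text
t 38.6 pose [0.4798 0.0148 0.196 ] [-178.62   -1.39   50.84] sd [0.0002 0.     0.0005] open 0.0125
[ 0.08963235  0.1450276  -7.05876654]
shift [ 0.0513  0.0706 -0.0015]
shift [-0.2496  0.2031 -0.011 ]
```

Request:
arm_command(series=[[0.008,0.01,0,0],[0.02,0.028,0,0],[0.035,0.048,0,0],[0.046,0.064,-0.001,0],[0.051,0.0705,-0.0015,0]])

```text
time: 39.2
ee_pos: [0.5677, 0.0097, 0.1959]
tcp_rot: [-178.6, -1.3, 50.8]
wrist_force: [-0.2, -0.3, -8.1]
opening: 0.0124
grasp_force: 88.3
```

Request:
arm_command(series=[[-0.01,0.008,0,0],[-0.025,0.02,-0.001,0],[-0.045,0.037,-0.002,0],[-0.065,0.053,-0.003,0],[-0.085,0.069,-0.004,0]])

```text
time: 39.7
ee_pos: [0.5656, -0.1009, 0.1974]
tcp_rot: [-178.6, -1.4, 50.9]
wrist_force: [0.9, -0.6, -7.2]
opening: 0.0124
grasp_force: 88.4
```

Request:
arm_command(series=[[-0.02,0.016,-0.001,0],[-0.04,0.032,-0.002,0],[-0.06,0.049,-0.003,0],[-0.08,0.065,-0.004,0],[-0.1,0.081,-0.0045,0]])

```text
time: 40.2
ee_pos: [0.5653, -0.2296, 0.1976]
tcp_rot: [-178.6, -1.4, 50.8]
wrist_force: [0.3, -0.6, -8.5]
opening: 0.0122
grasp_force: 88.4
```

Request:
arm_command(series=[[-0.02,0.016,-0.001,0],[-0.04,0.032,-0.002,0],[-0.054,0.044,-0.002,0],[-0.064,0.053,-0.0025,0],[-0.064,0.053,-0.0025,0]])

```text
time: 40.7
ee_pos: [0.5667, -0.313, 0.1969]
tcp_rot: [-178.6, -1.4, 50.8]
wrist_force: [1.0, 0.3, -6.6]
opening: 0.0121
grasp_force: 88.4
```

Run:
```python
from h import *
c,K,T,p,Rm=pose(4); print(bot.get_obs()['wrist_force'])
cv2.imwrite('pics/hovd.png',c['color'])
for n in ['wrist','top','scene']:
    if n!='wrist': c2,K,T=cam(n); cv2.imwrite(f'pics/hd_{n}.png',c2['color'])
    print(n)
    for t,z in [('drawer_floor',.02),('cabinet_edge',.155),('drawer_handle',.119),('caddy_mid',.17)]: marks(n,K,T,t,z,.3)
W=cv2.resize(c['color'],(400,250)); t=cv2.imread('pics/hd_top.png')[100:300,360:640]; s=cv2.imread('pics/hd_scene.png')[60:260,120:400]
cv2.imwrite('pics/comb3.png',np.vstack([np.hstack([cv2.resize(t,(400,286)),cv2.resize(s,(400,286))]),np.hstack([W,W*0])]))
shift(p,Rm,(.567,-.312,.105))
```

```text
t 40.9 pose [ 0.5669 -0.3118  0.1971] [-178.6    -1.41   50.82] sd [0.0001 0.0008 0.0002] open 0.0119
[-0.50254082 -0.34783176 -7.07186511]
wrist
cabinet_edge [366.1 240. ] 0.7 [ 0.5888 -0.3368]
cabinet_edge [429.7 140. ] 0.62 [ 0.6549 -0.309 ]
drawer_handle [188.1 303.6] 0.62 [ 0.4349 -0.3075]
caddy_mid [314.3 240.8] 0.74 [ 0.5669 -0.3116]
top
drawer_floor [440.5 201.1] 0.83 [ 0.5279 -0.3095]
drawer_floor [462.2 173.9] 0.56 [ 0.6171 -0.3887]
cabinet_edge [451.  150.3] 0.75 [ 0.6576 -0.3095]
drawer_handle [453.9 226.5] 0.72 [ 0.4332 -0.3113]
caddy_mid [452.1 175.1] 0.91 [ 0.5781 -0.3009]
scene
drawer_floor [239.8 165. ] 0.9 [ 0.5412 -0.2941]
cabinet_edge [194.7 142.1] 0.65 [ 0.6654 -0.3057]
cabinet_edge [237.4 231.4] 0.5 [0.7894 0.0736]
drawer_handle [255.6 124. ] 0.9 [ 0.4409 -0.323 ]
caddy_mid [223.1 125.6] 0.62 [ 0.5681 -0.3047]
shift [-0.0023  0.0024  0.0921]
```

View pics/comb3.png

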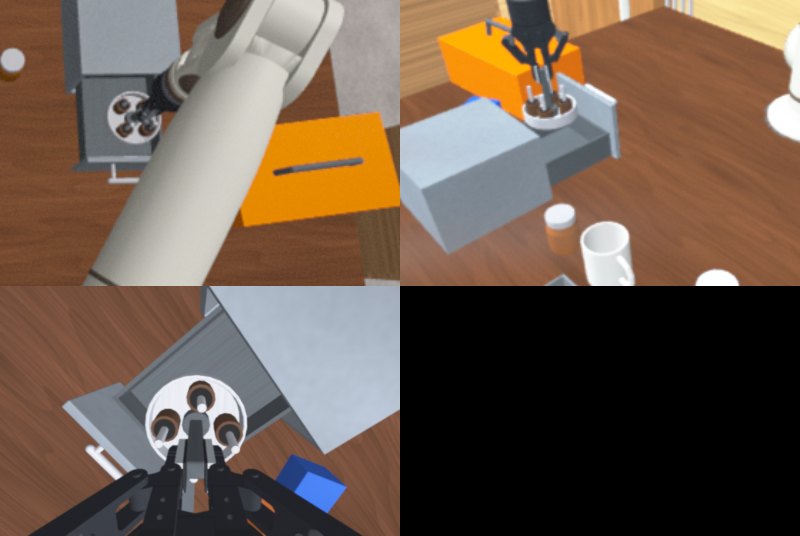

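Request:
arm_command(series=[[-0.001,0,0.015,0],[-0.0015,0,0.035,0],[-0.0015,0,0.055,0],[-0.0015,0,0.07,0],[-0.0015,0,0.08,0]])

```text
time: 42.1
ee_pos: [0.5654, -0.3098, 0.116]
tcp_rot: [-178.5, -1.4, 50.8]
wrist_force: [0.5, 0.8, -6.8]
opening: 0.012
grasp_force: 88.4
```

Request:
arm_command(series=[[0,0,0.003,0],[0,0,0.006,0],[0,0,0.009,0],[0,0,0.011,0],[0,0,0.013,0]])

```text
time: 42.6
ee_pos: [0.566, -0.3097, 0.1048]
tcp_rot: [-178.7, -1.4, 50.8]
wrist_force: [-0.6, 0.2, -7.7]
opening: 0.0123
grasp_force: 88.4
```

Request:
arm_command(series=[[0,0,0,0],[0,0,0,0],[0,0,0,0],[0,0,0,0],[0,0,0,0]])

```text
time: 43.1
ee_pos: [0.5659, -0.3096, 0.1045]
tcp_rot: [-178.6, -1.4, 50.8]
wrist_force: [-0.3, -1.0, -6.9]
opening: 0.012
grasp_force: 88.4
```

Not yet touching; continue down slowly.

Request:
arm_command(series=[[0,0,0.0005,0],[0,0,0.001,0],[0,0,0.0015,0],[0,0,0.002,0],[0,0,0.002,0]])

```text
time: 43.6
ee_pos: [0.566, -0.3095, 0.1031]
tcp_rot: [-178.7, -1.4, 50.9]
wrist_force: [-1.0, 1.0, -0.9]
opening: 0.0124
grasp_force: 89.2
```

Request:
arm_command(series=[[0,0,0.0005,0],[0,0,0.001,0],[0,0,0.001,0],[0,0,0.001,0],[0,0,0.001,0]])

```text
time: 44.1
ee_pos: [0.5665, -0.3094, 0.1028]
tcp_rot: [-178.8, -1.5, 50.9]
wrist_force: [-1.6, 3.4, 4.8]
opening: 0.0121
grasp_force: 90.2
```

Request:
arm_command(series=[[0,0,0,0],[0,0,0,0],[0,0,0,0],[0,0,0,0],[0,0,0,0]], hand=0.035, grip_force=40)

```text
time: 44.6
ee_pos: [0.5658, -0.3096, 0.1014]
tcp_rot: [-178.6, -1.4, 50.8]
wrist_force: [-0.1, 0.7, 0.0]
opening: 0.035
grasp_force: 0.0
```

Request:
arm_command(series=[[0,0,-0.015,0],[0,0,-0.04,0],[0,0,-0.075,0],[0,0,-0.11,0],[0,0,-0.13,0]])

```text
time: 45.1
ee_pos: [0.5665, -0.3142, 0.236]
tcp_rot: [-178.9, -1.4, 50.9]
wrist_force: [0.2, 0.1, 0.2]
opening: 0.035
grasp_force: 0.0
```

Request:
arm_command(series=[[0,0,0,0.149],[0,0,0,0.298],[0,0,0,0.447],[0,0,0,0.596],[0,0,0,0.745]], hand=0)

```text
time: 45.6
ee_pos: [0.5662, -0.314, 0.2327]
tcp_rot: [-178.1, -0.1, 7.8]
wrist_force: [0.1, 0.4, 0.4]
opening: -0.0003
grasp_force: 0.0
```

Request:
arm_command(series=[[0,0,0,0.142],[0,0,0,0.142],[0,0,0,0.142],[0,0,0,0.142],[0,0,0,0.142]])

```text
time: 46.1
ee_pos: [0.5662, -0.3139, 0.2316]
tcp_rot: [-178.1, 0.2, 0.2]
wrist_force: [0.2, 0.1, 0.0]
opening: -0.0002
grasp_force: 0.0
```

Run:
```python
from h import *
c,K,T,p,Rm=pose(4)
cv2.imwrite('pics/aft.png',c['color'])
for t,z in [('drum0_mid',.0565),('caddy_mid',.075),('caddy_top',.13),('cabinet_edge',.155),('drawer_handle',.119)]: marks('wrist',K,T,t,z,.25)
c2,K,T=cam('top');print('top')
for t,z in [('drum0_mid',.0565),('caddy_mid',.075),('caddy_top',.13),('cabinet_edge',.155),('drawer_handle',.119),('drawer_floor',.02)]: marks('top',K,T,t,z,.25)
shift(p,Rm,(.37,-.31,.22)); shift(np.array([.37,-.31,.22]),Rm,(.37,-.31,.1))
```

```text
t 46.2 pose [ 0.5662 -0.3139  0.2315] [-1.7805e+02  1.6000e-01  1.2000e-01] sd [0.     0.     0.0001] open -0.0001
drum0_mid [293.  151.9] 0.57 [ 0.5925 -0.2872]
caddy_mid [315.5 180.4] 0.71 [ 0.5678 -0.3106]
caddy_top [312.4 197.7] 0.82 [ 0.5675 -0.3094]
cabinet_edge [310.6  84. ] 0.81 [ 0.6534 -0.3087]
drawer_handle [291.7 152.3] 0.7 [ 0.6025 -0.2921]
top
caddy_mid [443.8 183.1] 0.76 [ 0.5756 -0.3067]
caddy_top [451.7 180.4] 0.64 [ 0.5713 -0.3127]
cabinet_edge [449.5 148.9] 0.74 [ 0.662  -0.3054]
cabinet_edge [265.  266.3] 0.67 [0.3314 0.2459]
drawer_handle [452.  224.7] 0.87 [ 0.4387 -0.3061]
drawer_handle [451.  180.3] 0.47 [ 0.5741 -0.3145]
drawer_floor [439.2 201.4] 0.91 [ 0.527  -0.3052]
shift [-0.1962 -0.0039  0.0122]
shift [0.0003 0.0041 0.1199]
```

Request:
arm_command(series=[[-0.04,-0.001,0,0],[-0.085,-0.002,0,0],[-0.13,-0.003,0,0],[-0.17,-0.004,0.005,0],[-0.196,-0.004,0.012,0]])

```text
time: 47.4
ee_pos: [0.3681, -0.3095, 0.2208]
tcp_rot: [-178.1, 0.1, 0.0]
wrist_force: [0.8, -0.1, 0.8]
opening: -0.0003
grasp_force: 0.0
```

Request:
arm_command(series=[[0,0.001,0.03,0],[0,0.002,0.06,0],[0,0.003,0.09,0],[0,0.004,0.11,0],[0,0.004,0.12,0]])

```text
time: 47.9
ee_pos: [0.3691, -0.309, 0.0982]
tcp_rot: [-178.0, 0.3, 0.0]
wrist_force: [-0.3, 0.4, 0.2]
opening: 0.0002
grasp_force: 0.0
```

Request:
arm_command(series=[[0.01,0,0,0],[0.02,0,0,0],[0.03,0,0,0],[0.037,0,0,0],[0.042,0,0,0]])

```text
time: 48.4
ee_pos: [0.413, -0.3096, 0.1004]
tcp_rot: [-178.1, 0.1, 0.1]
wrist_force: [0.1, -0.3, -0.4]
opening: -0.0
grasp_force: 0.0
```

Run:
```python
from h import *
c,K,T,p,Rm=pose(2);print(bot.get_obs()['wrist_force'])
for t,z in [('cabinet_edge',.155),('drawer_handle',.119)]: marks('wrist',K,T,t,z,.25)
```

```text
t 48.5 pose [ 0.4131 -0.3096  0.1003] [-1.7807e+02  1.3000e-01  8.0000e-02] sd [0.0001 0.     0.0001] open 0.0
[ 1.27989818 -0.01920306  0.16414838]
drawer_handle [308.5 235.6] 0.66 [ 0.4357 -0.3073]
```

Request:
arm_command(series=[[0.003,0,0,0],[0.006,0,0,0],[0.01,0,0,0],[0.015,0,0,0],[0.022,0,0,0]])

```text
time: 49.1
ee_pos: [0.4341, -0.3097, 0.1]
tcp_rot: [-178.1, 0.2, 0.0]
wrist_force: [-1.2, -0.8, 2.0]
opening: -0.0
grasp_force: 1.0
```

Request:
arm_command(series=[[0.009,0,0,0],[0.018,0,0,0],[0.028,0,0,0],[0.038,0,0,0],[0.048,0,0,0]])

```text
time: 49.6
ee_pos: [0.4828, -0.3094, 0.0996]
tcp_rot: [-178.0, 0.2, 0.1]
wrist_force: [-1.7, -1.4, 0.5]
opening: -0.0002
grasp_force: 1.2
```

Request:
arm_command(series=[[0.01,0,0,0],[0.02,0,0,0],[0.03,0,0,0],[0.04,0,0,0],[0.048,0,0,0]])

```text
time: 50.1
ee_pos: [0.5308, -0.3094, 0.0995]
tcp_rot: [-178.0, 0.2, 0.1]
wrist_force: [-3.1, -1.7, 0.4]
opening: -0.0002
grasp_force: 1.2
```

Request:
arm_command(series=[[0.008,0,0,0],[0.016,0,0,0],[0.023,0,0,0],[0.029,0,0,0],[0.034,0,0,0]])

```text
time: 50.6
ee_pos: [0.5643, -0.3094, 0.0994]
tcp_rot: [-178.0, 0.2, 0.0]
wrist_force: [-2.2, -0.8, 0.6]
opening: 0.0004
grasp_force: 1.0
```

Run:
```python
from h import *
c,K,T,p,Rm=pose(2);print(bot.get_obs()['wrist_force'])
for n in ['wrist','top','scene']:
    if n!='wrist': c2,K,T=cam(n);print(n)
    for t,z in [('cabinet_edge',.155),('drawer_handle',.119)]: marks(n,K,T,t,z,.25)
```

```text
t 50.6 pose [ 0.5646 -0.3093  0.0994] [-1.7804e+02  1.5000e-01  6.0000e-02] sd [0.0003 0.0001 0.    ] open -0.0002
[0.2293369  0.52332824 0.67057733]
cabinet_edge [310.   47.6] 0.63 [ 0.6555 -0.3091]
drawer_handle [311.3 247.1] 0.82 [ 0.5822 -0.3082]
top
cabinet_edge [450.7 151.1] 0.91 [ 0.6551 -0.3084]
drawer_handle [451.2 176.4] 0.72 [ 0.5863 -0.3162]
scene
cabinet_edge [194.3 141.9] 0.89 [ 0.6657 -0.3075]
drawer_handle [218.9 143. ] 0.93 [ 0.5913 -0.3075]
```

Request:
arm_command(series=[[0.004,0,0,0],[0.008,0,0,0],[0.012,0,0,0],[0.015,0,0,0],[0.018,0,0,0]])

```text
time: 51.6
ee_pos: [0.5821, -0.3095, 0.0994]
tcp_rot: [-178.1, 0.2, 0.0]
wrist_force: [-1.2, -0.8, 1.1]
opening: 0.0004
grasp_force: 0.9
```

Request:
arm_command(series=[[0.001,0,0,0],[0.002,0,0,0],[0.003,0,0,0],[0.004,0,0,0],[0.005,0,0,0]])

```text
time: 52.1
ee_pos: [0.5868, -0.3094, 0.0993]
tcp_rot: [-178.0, 0.2, 0.0]
wrist_force: [-1.8, -1.0, -0.3]
opening: 0.0002
grasp_force: 0.8
```

Request:
arm_command(series=[[0.001,0,0,0],[0.002,0,0,0],[0.003,0,0,0],[0.003,0,0,0],[0.003,0,0,0]])

```text
time: 52.6
ee_pos: [0.59, -0.3093, 0.0994]
tcp_rot: [-178.0, 0.1, 0.1]
wrist_force: [-0.1, -0.1, -0.4]
opening: 0.0003
grasp_force: 0.2
```

Request:
arm_command(series=[[0.001,0,0,0],[0.002,0,0,0],[0.002,0,0,0],[0.002,0,0,0],[0.002,0,0,0]])

```text
time: 53.1
ee_pos: [0.5919, -0.3094, 0.0994]
tcp_rot: [-178.0, 0.2, 0.0]
wrist_force: [-1.5, 0.7, 0.3]
opening: 0.0001
grasp_force: 0.7
```

Request:
arm_command(series=[[0.001,0,0,0],[0.002,0,0,0],[0.002,0,0,0],[0.002,0,0,0],[0.002,0,0,0]])

```text
time: 53.6
ee_pos: [0.5921, -0.3093, 0.0993]
tcp_rot: [-178.0, 0.4, 0.0]
wrist_force: [-11.4, 1.0, 3.8]
opening: 0.0002
grasp_force: 5.7
```

Request:
arm_command(series=[[0.001,0,0,0],[0.002,0,0,0],[0.002,0,0,0],[0.002,0,0,0],[0.002,0,0,0]])

```text
time: 54.1
ee_pos: [0.5922, -0.3094, 0.0993]
tcp_rot: [-178.0, 0.6, -0.0]
wrist_force: [-21.9, 1.9, 8.1]
opening: -0.0
grasp_force: 10.8
```

Run:
```python
from h import *
c,K,T,p,Rm=pose(2);print(bot.get_obs()['wrist_force'])
for n in ['wrist','top','scene']:
    if n!='wrist': c2,K,T=cam(n);print(n)
    for t,z in [('cabinet_edge',.155),('drawer_handle',.119)]: marks(n,K,T,t,z,.25)
```

```text
t 54.1 pose [ 0.5922 -0.3094  0.0993] [-1.78e+02  5.70e-01 -3.00e-02] sd [0. 0. 0.] open 0.0001
[-21.77831201   0.55091664   6.74747761]
cabinet_edge [309.4 158.2] 0.71 [ 0.6557 -0.3091]
drawer_handle [314.2 248.8] 0.76 [ 0.6092 -0.3096]
top
cabinet_edge [452.1 149.9] 0.88 [ 0.6588 -0.3129]
drawer_handle [450.9 167.8] 0.86 [ 0.6132 -0.3175]
scene
cabinet_edge [197.5 141.3] 0.77 [ 0.6575 -0.304 ]
drawer_handle [210.7 146.4] 0.86 [ 0.6192 -0.3084]
```

Request:
arm_command(series=[[-0.003,0,0,0],[-0.008,0,0,0],[-0.02,0,0,0],[-0.04,0,0,0],[-0.06,0,0,0]])

```text
time: 55.1
ee_pos: [0.5356, -0.3093, 0.0995]
tcp_rot: [-178.1, 0.1, 0.1]
wrist_force: [0.1, -0.2, 0.4]
opening: -0.0001
grasp_force: 0.0
```

Request:
arm_command(series=[[-0.02,0,-0.03,0],[-0.04,0,-0.07,0],[-0.05,0,-0.11,0],[-0.05,0,-0.12,0],[-0.05,0,-0.12,0]])

```text
time: 55.6
ee_pos: [0.487, -0.3142, 0.2218]
tcp_rot: [-178.2, -0.1, 0.0]
wrist_force: [0.4, 0.1, -0.1]
opening: 0.0003
grasp_force: 0.0
```

Run:
```python
from h import *
c,K,T,p,Rm=pose(3)
for n in ['wrist','top']:
    if n!='wrist': c2,K,T=cam(n);print(n)
    for t,z in [('cabinet_edge',.155),('drawer_handle',.119),('drum0_mid',.0325)]: marks(n,K,T,t,z,.4)
print(bot.job_done())
```

```text
t 55.7 pose [ 0.4867 -0.3138  0.22  ] [-1.7809e+02  7.0000e-02  5.0000e-02] sd [0.0002 0.0003 0.0014] open -0.0001
drawer_handle [311.3  30.1] 0.91 [ 0.6101 -0.3083]
top
cabinet_edge [452.7 149.6] 0.61 [ 0.6596 -0.3148]
drawer_handle [451.5 170.3] 0.86 [ 0.6053 -0.3187]
the job is handed in; nothing more can be done
None
```

I handed the job in at about 56 s: the four drums I found stand in the caddy, the caddy is in the drawer, and the drawer is pushed shut against its stop. The hand-in returned no verdict, and I could not see inside the drawer once it was shut.

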